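# Nip freshly cased books and close up the glue

### The job

These pocket books have just been glued into their covers: lay every one of them flat on the bed of the nipping press, side by side and square to the brass edge, spine towards you and hanging over the brass edge by about 7 mm. Once all are in, bring the press board down level on them, and only then push both red clamp handles down to lock it. Put the lid back on the glue pot so that it does not dry out, and leave the other things on the bench as they are.

Things in the scene. Friction and masses are not known exactly. Their poses are not given: they have to be found in the camera images.
- book1: Pocket book bound in maroon, 60 x 94 x 24 mm, 0.11 kg; it may be absent. Origin: centre of its underside. x: across the 60 mm width, by which it is gripped; the long face at -x is the spine (cover, gilt bands), at +x the fore edge (cream pages). y: along the spine. z: thickness. Starts flat on the table at any yaw; either cover may be up.
- book1_spine (a point): Centre of the spine face of book1, at half thickness; 30 mm from the middle of the book, axes as the book's.
- book2: Pocket book bound in dark green, 60 x 94 x 24 mm, 0.11 kg; it may be absent. Origin: centre of its underside. x: across the 60 mm width, by which it is gripped; the long face at -x is the spine (cover, gilt bands), at +x the fore edge (cream pages). y: along the spine. z: thickness. Starts flat on the table at any yaw; either cover may be up.
- book2_spine (a point): Centre of the spine face of book2, at half thickness; 30 mm from the middle of the book, axes as the book's.
- book3: Pocket book bound in navy blue, 60 x 94 x 24 mm, 0.11 kg; it may be absent. Origin: centre of its underside. x: across the 60 mm width, by which it is gripped; the long face at -x is the spine (cover, gilt bands), at +x the fore edge (cream pages). y: along the spine. z: thickness. Starts flat on the table at any yaw; either cover may be up.
- book3_spine (a point): Centre of the spine face of book3, at half thickness; 30 mm from the middle of the book, axes as the book's.
- bed (a point): Nipping press fixed to the table: brown wooden base 150 mm deep (x), 480 wide (y); flat bed 45 mm above the table. This point: middle of the bed's front edge, top face. x points away from the worker to the hinge, y left along the edge, z up. The edge has a brass strip at y -165 to 165 mm: the usable bed, room for three books. Books overhang to -x, where there is only the table below.
- platen (a joint): Press board hinge (rad): 0 = shut and level, its underside 24.2 mm above the bed, so that flat books just fit; grows as it opens up and back; starts upright, about 1.6, at most 1.75. Hinge axis: along the bed's y, 115 mm behind the brass edge, 24.2 mm above the bed; positive about +y. It stays where it is left; about 6 N at the pull bar moves it.
- platen_bar (a point): Middle of the round steel pull bar on the press board's free edge: 12 mm thick, 130 mm long along y, 162 mm from the hinge axis and 9 mm above the underside; a post at each end, 36 mm gap between bar and board. Board: 118 mm deep, 316 wide, 18 thick. When shut the bar is level, 47 mm in front of the brass edge.
- clamp_left (a joint): Toggle clamp at the left (+y) end of the press (rad): 0 = clamped, its red handle lying outwards (+y of the bed), 8 degrees above level; grows as it is raised, 1.35 at most; starts raised, over 1.1. Its hold-down arm is linked to the handle and comes down on the end of the board with it. Stays where left; about 8 N moves it. Locked, its rubber foot pressed on the board, it rests near 0.05.
- clamp_left_pivot (a point): Pivot of that handle; the axis runs along the bed's x. 35 mm behind the brass edge, 215 mm left (+y) of its middle, 50 mm above the bed.
- clamp_left_grip (a point): Middle of the red round hand grip of that handle, 75 mm from the pivot; the grip is 21 mm thick and reaches from 35 to 105 mm from the pivot.
- clamp_right (a joint): Toggle clamp at the right (-y) end of the press (rad): 0 = clamped, its red handle lying outwards (-y of the bed), 8 degrees above level; grows as it is raised, 1.35 at most; starts raised, over 1.1. Its hold-down arm is linked to the handle and comes down on the end of the board with it. Stays where left; about 8 N moves it. Locked, its rubber foot pressed on the board, it rests near 0.05.
- clamp_right_pivot (a point): Pivot of that handle; the axis runs along the bed's x. 35 mm behind the brass edge, 215 mm right (-y) of its middle, 50 mm above the bed.
- clamp_right_grip (a point): Middle of the red round hand grip of that handle, 75 mm from the pivot; the grip is 21 mm thick and reaches from 35 to 105 mm from the pivot.
- pot: White open glue pot, 104 mm across the rim, 88 mm high, wall 4 mm, 0.9 kg, standing loose on the table. Origin: centre of its underside, z up.
- pot_rim (a point): Centre of the pot's mouth at rim height, 88 mm above its underside; the mouth is 96 mm across.
- pot_lid: Lid of the glue pot: blue disc 112 mm across, 6 mm thick, an 86 mm plug 8 mm deep below, a wooden knob 28 mm across and 28 mm high on top; 0.16 kg. Origin: centre of the plug's underside, z up; disc top at 14 mm, knob top at 42 mm. Starts lying on its plug on the table. On the pot the disc rests on the rim, the plug hangs in the mouth.
- brush_jar: Amber jar with glue brushes, 80 mm across, 0.2 m high in all, standing to one side of the table, the pot to the other; leave it. Origin: centre of the underside.
- bone_folder: Bone folder, 150 x 22 x 6 mm, lying on the table; leave it.
- tape_roll: Yellow roll of tape, 90 mm across, 24 mm high; leave it.
- thread_reel: Reel of white binding thread standing on end, 50 mm across, 60 mm high; leave it.
- foil_tin: Small round brass tin, 56 mm across, 35 mm high; leave it.
There are look-alikes about, which are no part of the job. Leave any blue look-alike of the pot alone. There is more than one size of the book1; the job needs the smaller.

How it is judged:
By the outcome, as a careful person would: the job done as asked, in the order asked, and still so for the second after the job is handed in, with the robot touching nothing.
Of book1, book2, book3 only 2 to 3 are there at a start; the rules pass over those that are not, and their reading is None.
At some moment in a run one of pot_lid, pot may be knocked a few centimetres aside while the robot is not near it.
Once in a run the grip may slacken for a moment while it holds something.
It also fails if it takes over 210 s, if anything falls off the work surface, if the arm or the gripper's body presses on something with over 40 N, if the wrist force passes 120 N, or if a joint passes its speed limit or range.

### The arm

A 6-joint arm with a two-finger parallel gripper is mounted at the origin on the work surface. World frame = base frame: x ahead of the robot, y to its left, z up, the work surface at z = 0. Lengths are in m, angles in rad, forces in N, time in s.
With the tool pointing down it reaches from about 0.35 to 0.775 m from the base axis. Payload 7.3 kg.
Tool frame: the origin (TCP) lies at the very end of the fingers, on their centre line; the grasp point (between the pads) lies 19 mm behind it; z points along the fingers, y is the line along which they close (so a half turn about z gives the same grasp; the last joint's range is limited). The gripper opens to 92 mm and grips with 3 to 60 N. Pads are 19 mm wide; open, the fingers measure 130 mm over their backs; the gripper's body (75 mm by 190 mm) begins 47 mm behind the grasp point.
Start: joints at [1.104, 0.342, 1.524, -0, 1.275, -0.146], TCP at [0.166, 0.498, 0.227] pointing down, gripper open.
Joint ranges: [-2.53, 2.53], [-0.77, 2.02], [0.04, 2.7], [-1, 4.14], [0.28, 2.66], [-3.11, 3.11]. Speed limits (rad/s): [2.57, 2.57, 3.14, 3.14, 3.14, 3.14].

### API

Orientations are given as [roll, pitch, yaw] about the fixed x, y, z axes, in that order (R = Rz(yaw) Ry(pitch) Rx(roll)).
In Python, from cell import telemetry, eyes, job gives the robot as it stands.
- The arm moves only by the tool apply_moves, never from a script. Its arguments are lists of equal length, an entry for each row: "delta_pos": the shift along the world's x, y, z each as a share of 0.4 m, from -1 to 1, a list of three; "dr": the turn, a rotation vector about the world's x, y, z each as a share of 0.5 rad, from -1 to 1, a list of three; "jaw": the opening, from 0 (shut) to 1 (fully open). A call has 1 to 8 rows; each row is the pose to reach, as a shift and turn from the pose commanded when the call began; what a row does not reach only later rows make up. A row lasts 1/12 s, in which the tool goes at most 41.7 mm and 7.16 degrees, less where a joint would pass 70% of its speed; a pose out of reach is approached as far as the arm can. A call with a number of a shift or a turn outside -1 to 1 is refused whole. A call with a gripper value outside its range is refused whole. The fingers move at their own pace and stop on an object; "force" is the grip in N (left out, the last holds). Time passes only in rows, so rows that repeat a pose let the fingers close. It gives the time, the measured TCP pose, the force, the opening and the grip force at its end, in the units of the state.
- telemetry.observe(): the state, without advancing time (a new reading comes with each control period).
- eyes.read_camera(name): name is "side" or "top" or "wrist"; returns the picture (420x560x3 uint8, red, green, blue); there is no depth.
- eyes.camera_model(name): a dict with "vertical_fov" (degrees; the focal length in pixels is half the picture's height over the tangent of half this angle, whatever the lens; pixels are square), "cx", "cy" (the principal point, pixels), "rvec" (rotation vector, rad) and "tvec" (3), from world to camera coordinates, as OpenCV has them; the wrist camera has in their place "hand_eye" (4x4, takes a point from camera to tool coordinates, whose origin is the TCP and whose axes are the flange's). Camera axes: x right, y down, z forward; pixel columns grow to the right and rows downward; lengths in m; the calibration is good to about 2 mm. The wrist camera is an equidistant fisheye: a pixel r from the principal point sees the ray r / f radians off the axis. A picture is of the moment at which its call begins: read the wrist's pose just before it. camera_model takes no time and is no camera call.
- job.hand_in(): hands the job in; it is judged then, once.
The state is a dict: "time": time; "qpos": joint angles; "qvel": joint speeds; "joint_efforts": joint torques, N m; "tool_pos": TCP position; "tool_rot": TCP orientation; "contact_force": force on the tool from outside, world axes, zero at the start; "torque": the same for the moment, N m; "opening": finger opening in m; "grip_force": force on a finger pad.
Only numpy, scipy, OpenCV 4.12 (cv2) and the standard library are available. Lean on these libraries where they do the work, as an engineer would, in place of code of your own. Each camera call takes 0.05 s, during which the arm holds its last target. There are 200 camera calls.

## Working session

There is one attempt and no reset: what is moved stays moved. The work goes in short steps, Python scripts to look and compute and a tool call to move; the robot and the scene stay as the last step left them, time stands still between calls to the robot, and variables do not carry over. Pictures are saved under pics/ and viewed, at most 14 in all, crops included, and the job is handed in when it is done.

Besides the shell and the picture viewer there is one more tool, called by a JSON object that holds its "fn" and its "kwargs", one argument or row to a line. apply_moves: Moves the arm, as the interface text tells. Its arguments: {"type":"object","properties":{"delta_pos":{"type":"array"},"dr":{"type":"array"},"jaw":{"type":"array"},"force":{"type":"number"}},"required":["delta_pos","dr","jaw"]}

```bash
mkdir -p pics; ls
python3 - <<'E'
from cell import telemetry, eyes, job
import cv2, numpy as np
for n in ["top","side","wrist"]:
    m=eyes.camera_model(n); print(n,{k:np.round(v,4).tolist() for k,v in m.items()})
    im=eyes.read_camera(n); np.save(f'pics/{n}0.npy',im); cv2.imwrite(f'pics/{n}0.png',im[:,:,::-1])
s=telemetry.observe(); print({k:np.round(v,4).tolist() for k,v in s.items()})
E
```

```text
pics
top {'vertical_fov': 50.055, 'cx': 279.7126, 'cy': 204.4002, 'rvec': [2.2025, -2.2016, 0.0732], 'tvec': [-0.0217, 0.4462, 1.144]}
side {'vertical_fov': 53.2545, 'cx': 277.6704, 'cy': 206.0168, 'rvec': [2.2725, -0.2802, 0.1541], 'tvec': [-0.4468, 0.1406, 1.2505]}
wrist {'vertical_fov': 65.7065, 'cx': 274.2911, 'cy': 206.1698, 'hand_eye': [[0.0007, -0.9531, -0.3028, 0.0825], [1.0, 0.0007, 0.0002, -0.0003], [-0.0, -0.3028, 0.9531, -0.1568], [0.0, 0.0, 0.0, 1.0]]}
{'time': 0.15, 'qpos': [1.104, 0.3426, 1.5248, -0.0, 1.2754, -0.146], 'qvel': [-0.0018, -0.0027, -0.0042, 0.0005, -0.0018, 0.0002], 'joint_efforts': [0.0016, -43.1467, -24.4353, 0.0718, 0.0535, -0.0001], 'tool_pos': [0.1654, 0.498, 0.2262], 'tool_rot': [-3.1405, -0.0001, 2.8208], 'contact_force': [-0.0268, 0.2539, 0.5409], 'torque': [0.0275, -0.0467, 0.0318], 'grip_force': 0.0, 'opening': 0.0918}
```

View pics/top0.png

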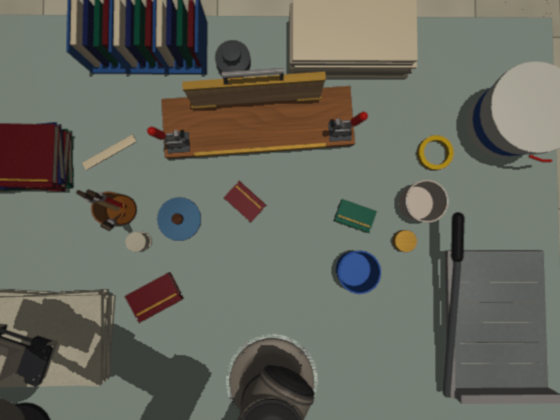

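View pics/side0.png

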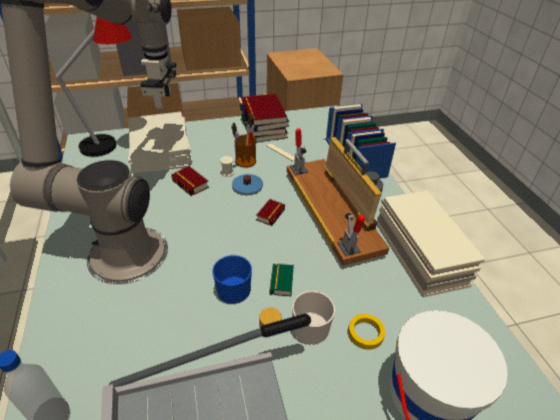

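The top view shows small maroon (245,201), large maroon (154,297), green (356,215), and no navy book on the bench. It also shows the white pot (426,201), the blue look-alike pot (358,271) and the lid (179,218). The press spans about (163–354, 90–155), with its handles at (155,132) and (361,118). Next I'll measure these and enlarge the candidates.

```bash
cat > h.py <<'E'
import numpy as np, cv2
from scipy.spatial.transform import Rotation as Ro
from cell import telemetry, eyes, job
def ray(n,px,state=None):
    m=eyes.camera_model(n); f=210/np.tan(np.radians(m['vertical_fov']/2))
    u,v=np.array([px[0]-m['cx'],px[1]-m['cy']])
    if n=='wrist':
        r=np.hypot(u,v); a=r/f; d=np.array([u/r*np.sin(a),v/r*np.sin(a),np.cos(a)]) if r>0 else np.array([0,0,1.])
        T=np.eye(4);T[:3,:3]=Ro.from_euler('xyz',state['tool_rot']).as_matrix();T[:3,3]=state['tool_pos']
        T=T@np.array(m['hand_eye']); return T[:3,3],T[:3,:3]@d
    R=Ro.from_rotvec(m['rvec']).as_matrix(); t=np.array(m['tvec'])
    return -R.T@t, R.T@np.array([u/f,v/f,1])
def onz(n,px,z,state=None):
    o,d=ray(n,px,state); return o+d*(z-o[2])/d[2]
def proj(n,p,state=None):
    m=eyes.camera_model(n); f=210/np.tan(np.radians(m['vertical_fov']/2))
    if n=='wrist':
        T=np.eye(4);T[:3,:3]=Ro.from_euler('xyz',state['tool_rot']).as_matrix();T[:3,3]=state['tool_pos']
        c=np.linalg.inv(T@np.array(m['hand_eye']))@np.append(p,1); r=np.hypot(c[0],c[1]); a=np.arctan2(r,c[2])
        return np.array([m['cx'],m['cy']])+f*a*c[:2]/r
    c=Ro.from_rotvec(m['rvec']).as_matrix()@np.array(p)+m['tvec']; return f*c[:2]/c[2]+[m['cx'],m['cy']]
def mask(im,h,smin=90,vmin=30,s_max=255,vmax=255):
    hsv=cv2.cvtColor(im,cv2.COLOR_RGB2HSV); lo,hi=h
    if lo<0: mk=cv2.inRange(hsv,(lo+180,smin,vmin),(179,s_max,vmax))|cv2.inRange(hsv,(0,smin,vmin),(hi,s_max,vmax))
    else: mk=cv2.inRange(hsv,(lo,smin,vmin),(hi,s_max,vmax))
    return cv2.morphologyEx(mk,cv2.MORPH_CLOSE,np.ones((5,5),np.uint8))
def blobs(mk,amin=60):
    cs,_=cv2.findContours(mk,cv2.RETR_EXTERNAL,cv2.CHAIN_APPROX_NONE)
    return sorted([c for c in cs if cv2.contourArea(c)>amin],key=cv2.contourArea,reverse=True)
def wrect(n,c,z,state=None):
    p=np.array([onz(n,q[0],z,state)[:2] for q in c])
    (x,y),(w,h),a=cv2.minAreaRect((p*1000).astype(np.float32)); return x,y,w,h,a
def snap(n,name):
    s=telemetry.observe(); im=eyes.read_camera(n); np.save(f'pics/{name}.npy',im); cv2.imwrite(f'pics/{name}.png',im[:,:,::-1]); return s,im
E
python3 - <<'E'
from h import *
im=np.load('pics/top0.npy')
for nm,h,z,kw in [('maroon',(-10,6),.024,{}),('green',(65,88),.024,dict(smin=120)),('blue',(95,125),.014,{}),('orange',(15,32),.04,dict(smin=120))]:
    for c in blobs(mask(im,h,**kw)):
        M=cv2.moments(c); u=(M['m10']/M['m00'],M['m01']/M['m00'])
        if cv2.contourArea(c)<4000: print(nm,np.round(u),cv2.contourArea(c),np.round(wrect('top',c,z),1))
for nm,px,z in [('potrim',(426,201),.088),('edgeL',(165,156),.045),('edgeR',(353,147),.045)]: print(nm,onz('top',px,z).round(3))
def crop(n,x,y,w,h,k): return cv2.resize(np.load(f'pics/{n}0.npy')[y:y+h,x:x+w,::-1],(w*k,h*k),interpolation=cv2.INTER_CUBIC)
a=crop('top',125,175,70*2,150,2); 
t=np.hstack([crop('top',215,170,65,65,4),crop('top',325,185,65,65,4),crop('top',122,262,65,65,4)])
b=np.hstack([crop('side',245,190,65,65,4),crop('side',255,250,65,65,4),crop('side',160,150,65,65,4)])
cv2.imwrite('pics/crop1.png',np.vstack([t,b]))
E
```

```text
maroon [ 31. 155.] 3786.5 [5.658e+02 6.012e+02 1.686e+02 1.775e+02 1.000e-01]
maroon [154. 297.] 1428.5 [213.1 293.8  74.7 125.4  28.3]
maroon [245. 201.] 764.0 [454.1  68.2  92.1  57.5  47.7]
maroon [190.  27.] 279.0 [890.3 209.  173.2  24.7   5.3]
maroon [148.  23.] 254.0 [9.099e+02 3.192e+02 1.322e+02 1.550e+01 9.000e-01]
maroon [105.  23.] 215.0 [914.5 430.9  15.2 121.5  89.7]
maroon [156. 133.] 126.0 [628.4 294.3  50.4  21.8  63.4]
maroon [359. 118.] 122.5 [ 667.4 -224.5   20.8   49.1   33.9]
green [355. 216.] 722.0 [ 417.  -212.4   91.5   56.3   70.7]
green [137.  23.] 259.5 [9.163e+02 3.489e+02 1.190e+02 1.800e+01 9.000e-01]
green [96. 24.] 258.5 [914.3 452.1  17.6 121.6  89.3]
green [179.  25.] 242.0 [915.7 238.7  17.7 121.9  88.9]
blue [152.  52.] 2305.0 [8.837e+02 3.515e+02 1.945e+02 3.611e+02 4.000e-01]
blue [358. 271.] 1478.0 [ 273.7 -221.3  112.7  106.5   89.9]
blue [179. 219.] 1349.0 [410.  236.9 104.8 104.4   0.5]
blue [484. 131.] 371.5 [ 645.7 -563.5  178.4   67.7   23.8]
blue [128.  23.] 213.5 [918.2 370.1 125.3  18.2   1. ]
blue [86. 23.] 212.5 [920.2 477.7 120.   25.9   1.3]
blue [169.  23.] 201.0 [9.215e+02 2.637e+02 1.202e+02 2.340e+01 8.000e-01]Traceback (most recent call last):
  File "<stdin>", line 6, in <module>
  File "h.py", line 31, in wrect
    p=np.array([onz(n,q[0],z,state)[:2] for q in c])
                ~~~^^^^^^^^^^^^^^^^
  File "h.py", line 14, in onz
    o,d=ray(n,px,state); return o+d*(z-o[2])/d[2]
        ~~~^^^^^^^^^^^^
  File "h.py", line 5, in ray
    m=eyes.camera_model(n); f=210/np.tan(np.radians(m['vertical_fov']/2))
ValueError: time passes only in moves, steps and waits
```

```bash
sed -i 's/eyes.camera_model(n)/cam(n)/' h.py
cat >> h.py <<'E'
import functools, os, pickle
@functools.lru_cache(None)
def cam(n):
    p=f'pics/{n}.pkl'
    if not os.path.exists(p): pickle.dump({k:np.array(v) for k,v in eyes.camera_model(n).items()},open(p,'wb'))
    return pickle.load(open(p,'rb'))
E
python3 - <<'E'
from h import *
for n in ['top','side','wrist']: cam(n)
im=np.load('pics/top0.npy')
for nm,h,z,kw in [('orange',(15,32),.024,dict(smin=120))]:
    for c in blobs(mask(im,h,**kw)):
        M=cv2.moments(c); u=(M['m10']/M['m00'],M['m01']/M['m00'])
        print(nm,np.round(u),cv2.contourArea(c),np.round(wrect('top',c,z),1))
for nm,px,z in [('potrim',(426,201),.088),('edgeL',(165,156),.045),('edgeR',(353,147),.045)]: print(nm,onz('top',px,z).round(3))
def crop(n,x,y,w,h,k): return cv2.resize(np.load(f'pics/{n}0.npy')[y:y+h,x:x+w,::-1],(w*k,h*k),interpolation=cv2.INTER_CUBIC)
t=np.hstack([crop('top',215,170,65,65,4),crop('top',325,185,65,65,4),crop('top',122,262,65,65,4)])
b=np.hstack([crop('side',245,190,65,65,4),crop('side',255,250,65,65,4),crop('side',160,150,65,65,4)])
cv2.imwrite('pics/crop1.png',np.vstack([t,b]))
E
```

```text
orange [255.  81.] 1294.5 [764.7  44.3  29.5 367.9   4.1]
orange [435. 152.] 939.5 [ 579.9 -421.1   87.3   93.2   25.8]
orange [260. 149.] 593.0 [587.7  28.8  14.5 338.5   4.3]
orange [404. 241.] 371.5 [ 354.  -338.6   58.7   53.3   89.2]
orange [103. 208.] 144.5 [435.3 422.6  50.6  55.7  38.8]
orange [203. 106.] 77.5 [698.3 175.4  66.6  13.   87.9]
orange [308.  99.] 76.0 [718.4 -92.4  22.7  81.1  17.1]
potrim [ 0.451 -0.373  0.088]
edgeL [0.565 0.266 0.045]
edgeR [ 0.589 -0.206  0.045]
```

View pics/crop1.png

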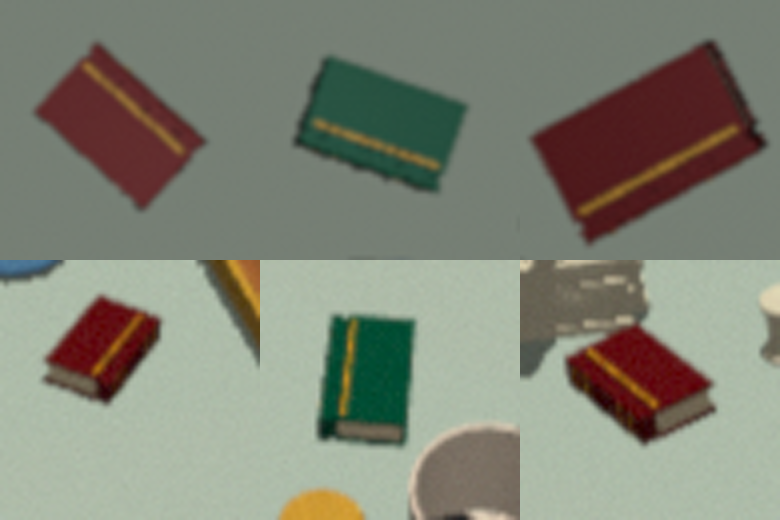

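Crop: in both books the gilt line lies next to the spine. Small maroon (245,201) measures 58×92 mm, so it is book1, with its spine facing +x/−y. The one at (154,297) is 75×125 mm, too large. Green (356,215) has its spine facing the robot. The white pot at (426,201) is the one to close. Next I'll refine the bed and check the gripper shape.

Run:
```python
from h import *
for n in ['top','side']:
    im=np.load(f'pics/{n}0.npy'); o,_=ray(n,(0,0)); print(n,'cam at',o.round(3))
im=np.load('pics/top0.npy'); hsv=cv2.cvtColor(im,cv2.COLOR_RGB2HSV)
mk=cv2.inRange(hsv,(15,120,30),(32,255,255)); 
lab,n=None,None
nl,L,st,ce=cv2.connectedComponentsWithStats(mk)
for i in range(1,nl):
    if st[i,2]>120 and ce[i,1]>130:
        ys,xs=np.where(L==i); 
        lo=[(x,ys[xs==x].max()+.5) for x in np.unique(xs)]; up=[(x,ys[xs==x].min()-.5) for x in np.unique(xs)]
        for nm,q in (('low',lo),('up',up)):
            p=np.array([onz('top',a,.045)[:2] for a in q]); 
            k=np.polyfit(p[:,1],p[:,0],1); r=p[:,0]-np.polyval(k,p[:,1]); p2=p[abs(r)<.003]; k=np.polyfit(p2[:,1],p2[:,0],1)
            print(nm,'x=',k, 'yaw',-np.degrees(np.arctan(k[0])),'y',p[:,1].min(),p[:,1].max())
c=cv2.resize(np.load('pics/side0.npy')[40:120,110:200,::-1],None,fx=5,fy=5,interpolation=cv2.INTER_CUBIC)
w=np.load('pics/wrist0.npy')[:,:,::-1]; w=cv2.resize(w,(330,248))
out=np.zeros((400,780,3),np.uint8); out[:400,:450]=c; out[:248,450:]=w
cv2.imwrite('pics/grip.png',out)
```

```text
top cam at [ 0.386 -0.005  1.166]
side cam at [ 0.201 -0.933  0.934]
low x= [-0.07471026  0.57898175] yaw 4.272644918525438 y -0.13748008533626258 0.19354269390125303
up x= [-0.07693229  0.59289648] yaw 4.399229859192295 y -0.13752065334781527 0.19364272597850116
```

View pics/grip.png

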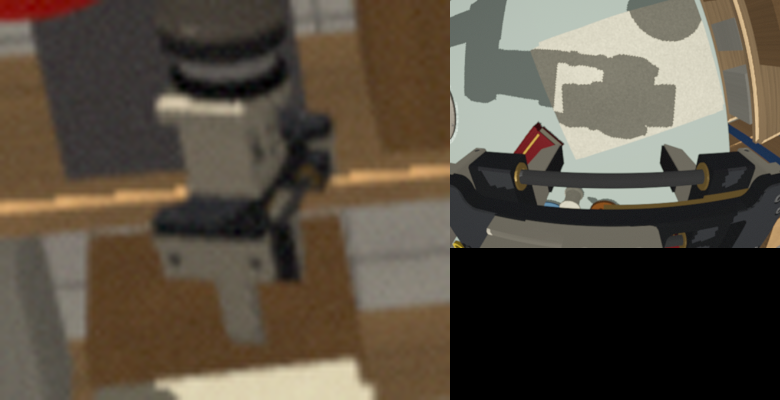

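{"fn": "apply_moves", "kwargs": {
  "delta_pos": [
    [0.3,-0.45,0],
    [0.3,-0.45,0],
    [0.3,-0.45,0],
    [0.3,-0.45,0],
    [0.3,-0.45,0],
    [0.3,-0.45,0]
  ],
  "dr": [
    [0,0,1],
    [0,0,1],
    [0,0,1],
    [0,0,1],
    [0,0,1],
    [0,0,1]
  ],
  "jaw": [1,1,1,1,1,1],
  "force": 25
}}

```text
time: 0.65
tool_pos: [0.2865, 0.3156, 0.2266]
tool_rot: [-3.141, -0.0, -2.96]
contact_force: [0.4, 1.3, 0.2]
opening: 0.0917
grip_force: 0.0
```

{"fn": "apply_moves", "kwargs": {
  "delta_pos": [
    [0.3,-0.45,0],
    [0.3,-0.45,0],
    [0.3,-0.45,0],
    [0.3,-0.45,0],
    [0.3,-0.45,0],
    [0.3,-0.45,0]
  ],
  "dr": [
    [0,0,1],
    [0,0,1],
    [0,0,1],
    [0,0,1],
    [0,0,1],
    [0,0,1]
  ],
  "jaw": [1,1,1,1,1,1]
}}

```text
time: 1.15
tool_pos: [0.406, 0.1367, 0.2268]
tool_rot: [3.141, 0.0, -2.457]
contact_force: [0.8, 0.8, -1.2]
opening: 0.0922
grip_force: 0.0
```

{"fn": "apply_moves", "kwargs": {
  "delta_pos": [
    [0.12,-0.175,-0.2],
    [0.12,-0.175,-0.2],
    [0.12,-0.175,-0.2],
    [0.12,-0.175,-0.2],
    [0.12,-0.175,-0.2],
    [0.12,-0.175,-0.2]
  ],
  "dr": [
    [0,0,0.31],
    [0,0,0.31],
    [0,0,0.31],
    [0,0,0.31],
    [0,0,0.31],
    [0,0,0.31]
  ],
  "jaw": [1,1,1,1,1,1]
}}

```text
time: 1.65
tool_pos: [0.4533, 0.0686, 0.147]
tool_rot: [3.141, 0.0, -2.308]
contact_force: [1.0, 0.7, -0.3]
opening: 0.0917
grip_force: 0.0
```

{"fn": "apply_moves", "kwargs": {
  "delta_pos": [
    [0,0,-0.355],
    [0,0,-0.355],
    [0,0,-0.355],
    [0,0,-0.355],
    [0,0,-0.355],
    [0,0,-0.355]
  ],
  "dr": [
    [0,0,0],
    [0,0,0],
    [0,0,0],
    [0,0,0],
    [0,0,0],
    [0,0,0]
  ],
  "jaw": [1,1,1,1,1,1]
}}

```text
time: 2.15
tool_pos: [0.4537, 0.0692, 0.0055]
tool_rot: [-3.142, 0.0, -2.306]
contact_force: [-0.1, 0.3, 0.5]
opening: 0.0918
grip_force: 0.0
```

{"fn": "apply_moves", "kwargs": {
  "delta_pos": [
    [0,0,0],
    [0,0,0],
    [0,0,0],
    [0,0,0],
    [0,0,0],
    [0,0,0],
    [0,0,0],
    [0,0,0]
  ],
  "dr": [
    [0,0,0],
    [0,0,0],
    [0,0,0],
    [0,0,0],
    [0,0,0],
    [0,0,0],
    [0,0,0],
    [0,0,0]
  ],
  "jaw": [0.5,0.5,0.5,0.5,0.5,0.5,0.5,0.5],
  "force": 25
}}

```text
time: 2.82
tool_pos: [0.4539, 0.0682, 0.0053]
tool_rot: [-3.141, 0.001, -2.307]
contact_force: [-1.2, 0.6, 6.7]
opening: 0.0599
grip_force: 25.0
```

{"fn": "apply_moves", "kwargs": {
  "delta_pos": [
    [0,0,0.25],
    [0,0,0.25],
    [0,0,0.25],
    [0,0,0.25],
    [0,0,0.25],
    [0,0,0.25]
  ],
  "dr": [
    [0,0,0],
    [0,0,-0.2],
    [0,0,-0.6],
    [0,0,-1],
    [0,0,-1],
    [0,0,-1]
  ],
  "jaw": [0.5,0.5,0.5,0.5,0.5,0.5]
}}

```text
time: 3.32
tool_pos: [0.4535, 0.0682, 0.1051]
tool_rot: [-3.142, 0.0, -2.812]
contact_force: [-0.2, -0.6, -0.8]
opening: 0.0598
grip_force: 25.0
```

{"fn": "apply_moves", "kwargs": {
  "delta_pos": [
    [0,0,0],
    [0,0,0],
    [0,0,0],
    [0,0,0],
    [0,0,0]
  ],
  "dr": [
    [0,0,-0.25],
    [0,0,-0.5],
    [0,0,-0.75],
    [0,0,-1],
    [0,0,-1]
  ],
  "jaw": [0.5,0.5,0.5,0.5,0.5]
}}

```text
time: 3.73
tool_pos: [0.4532, 0.0682, 0.1043]
tool_rot: [-3.142, -0.001, 2.974]
contact_force: [0.5, -0.2, -1.4]
opening: 0.0595
grip_force: 25.0
```

{"fn": "apply_moves", "kwargs": {
  "delta_pos": [
    [0,0,0],
    [0,0,0],
    [0,0,0],
    [0,0,0],
    [0,0,0]
  ],
  "dr": [
    [0,0,-0.25],
    [0,0,-0.5],
    [0,0,-0.75],
    [0,0,-1],
    [0,0,-1]
  ],
  "jaw": [0.5,0.5,0.5,0.5,0.5]
}}

```text
time: 4.15
tool_pos: [0.4533, 0.0682, 0.1044]
tool_rot: [-3.141, -0.001, 2.477]
contact_force: [-0.4, -0.9, -2.2]
opening: 0.0598
grip_force: 25.0
```

{"fn": "apply_moves", "kwargs": {
  "delta_pos": [
    [0,0,0],
    [0,0,0],
    [0,0,0],
    [0,0,0],
    [0,0,0]
  ],
  "dr": [
    [0,0,-0.25],
    [0,0,-0.5],
    [0,0,-0.75],
    [0,0,-1],
    [0,0,-1]
  ],
  "jaw": [0.5,0.5,0.5,0.5,0.5]
}}

```text
time: 4.57
tool_pos: [0.4534, 0.0682, 0.1046]
tool_rot: [-3.141, -0.0, 1.979]
contact_force: [-0.1, -0.3, -1.3]
opening: 0.0596
grip_force: 25.0
```

{"fn": "apply_moves", "kwargs": {
  "delta_pos": [
    [0,0,0],
    [0,0,0],
    [0,0,0],
    [0,0,0],
    [0,0,0]
  ],
  "dr": [
    [0,0,-0.25],
    [0,0,-0.5],
    [0,0,-0.66],
    [0,0,-0.66],
    [0,0,-0.66]
  ],
  "jaw": [0.5,0.5,0.5,0.5,0.5]
}}

```text
time: 4.98
tool_pos: [0.4534, 0.0682, 0.1046]
tool_rot: [-3.141, 0.0, 1.655]
contact_force: [0.6, -0.2, -0.9]
opening: 0.0601
grip_force: 25.0
```

{"fn": "apply_moves", "kwargs": {
  "delta_pos": [
    [0.1,0.027,0],
    [0.2,0.027,0],
    [0.3,0.027,0],
    [0.34,0.027,0],
    [0.34,0.027,0],
    [0.34,0.027,-0.06],
    [0.34,0.027,-0.11],
    [0.34,0.027,-0.11]
  ],
  "dr": [
    [0,0,-0.018],
    [0,0,-0.018],
    [0,0,-0.018],
    [0,0,-0.018],
    [0,0,-0.018],
    [0,0,-0.018],
    [0,0,-0.018],
    [0,0,-0.018]
  ],
  "jaw": [0.5,0.5,0.5,0.5,0.5,0.5,0.5,0.5]
}}

```text
time: 5.65
tool_pos: [0.5857, 0.079, 0.0567]
tool_rot: [-3.133, -0.001, 1.642]
contact_force: [-1.6, -0.5, -1.7]
opening: 0.0596
grip_force: 25.0
```

{"fn": "apply_moves", "kwargs": {
  "delta_pos": [
    [0,0,-0.01],
    [0,0,-0.02],
    [0,0,-0.02]
  ],
  "dr": [
    [0,0,0],
    [0,0,0],
    [0,0,0]
  ],
  "jaw": [0.5,0.5,0.5]
}}

```text
time: 5.9
tool_pos: [0.5895, 0.0791, 0.0532]
tool_rot: [3.141, 0.0, 1.638]
contact_force: [-0.7, -0.3, -0.6]
opening: 0.06
grip_force: 25.0
```

{"fn": "apply_moves", "kwargs": {
  "delta_pos": [
    [0,0,-0.003],
    [0,0,-0.006],
    [0,0,-0.006],
    [0,0,-0.006]
  ],
  "dr": [
    [0,0,0.014],
    [0,0,0.014],
    [0,0,0.014],
    [0,0,0.014]
  ],
  "jaw": [0.5,0.5,0.5,0.5]
}}

```text
time: 6.23
tool_pos: [0.5897, 0.079, 0.0507]
tool_rot: [3.141, 0.0, 1.644]
contact_force: [0.6, -0.2, -2.0]
opening: 0.06
grip_force: 25.0
```

{"fn": "apply_moves", "kwargs": {
  "delta_pos": [
    [0,0,0],
    [0,0,0],
    [0,0,0],
    [0,0,0],
    [0,0,0.2],
    [0,0,0.2],
    [0,0,0.2],
    [0,0,0.2]
  ],
  "dr": [
    [0,0,0],
    [0,0,0],
    [0,0,0],
    [0,0,0],
    [0,0,0],
    [0,0,0],
    [0,0,0],
    [0,0,0]
  ],
  "jaw": [0.8,0.8,0.8,0.8,0.8,0.8,0.8,0.8]
}}

```text
time: 6.9
tool_pos: [0.5911, 0.0791, 0.1331]
tool_rot: [3.136, 0.0, 1.644]
contact_force: [-0.0, 0.4, -0.5]
opening: 0.0733
grip_force: 0.0
```

{"fn": "apply_moves", "kwargs": {
  "delta_pos": [
    [-0.1,-0.1,0.05],
    [-0.2,-0.2,0.05],
    [-0.3,-0.3,0.05],
    [-0.4,-0.4,0.05],
    [-0.4,-0.5,0.05],
    [-0.4,-0.6,0.05],
    [-0.4,-0.66,0.05],
    [-0.4,-0.66,0.05]
  ],
  "dr": [
    [0,0,0],
    [0,0,-0.2],
    [0,0,-0.4],
    [0,0,-0.6],
    [0,0,-0.82],
    [0,0,-0.82],
    [0,0,-0.82],
    [0,0,-0.82]
  ],
  "jaw": [1,1,1,1,1,1,1,1]
}}

```text
time: 7.57
tool_pos: [0.4279, -0.1873, 0.1496]
tool_rot: [-3.14, 0.0, 1.233]
contact_force: [1.1, -0.1, -0.8]
opening: 0.0919
grip_force: 0.0
```

Run:
```python
from h import *
s,w=snap('wrist','w1'); _,t=snap('top','t1')
for c in blobs(mask(w,(65,88),smin=120),200)[:2]: print('green wrist',cv2.boundingRect(c),np.round(wrect('wrist',c,.024,s),1))
for c in blobs(mask(t,(65,88),smin=120),300)[:1]: print('green top',np.round(wrect('top',c,.024),1))
for c in blobs(mask(t,(-10,6)),300): print('maroon top',cv2.boundingRect(c),np.round(wrect('top',c,.069),1))
```

```text
green wrist (242, 174, 64, 96) [ 418.6 -210.2   95.1   57.4   70.4]
green top [887.9 339.4 176.6  41.4  12.3]
maroon top (0, 124, 71, 67) [5.588e+02 5.772e+02 1.620e+02 1.708e+02 1.000e-01]
maroon top (126, 273, 57, 49) [220.  282.1  71.7 120.4  28.3]
maroon top (220, 132, 40, 27) [588.1  77.2  61.6  93.9   4.3]
```

View pics/w1.png

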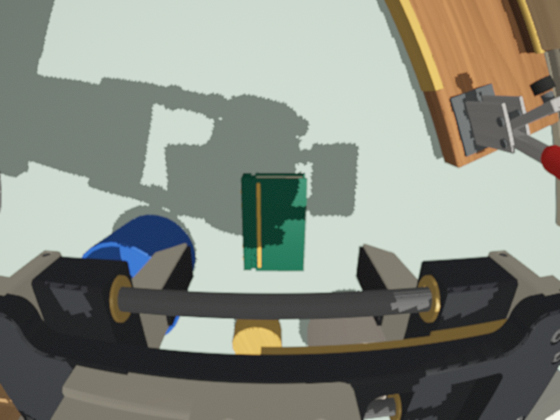

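Run:
```python
from h import *
t=np.load('pics/top0.npy'); s=np.load('pics/side0.npy')
for n,im in(('top',t),('side',s)):
    for c in blobs(mask(im,(100,125),smin=120),800):
        x,y,w,h=cv2.boundingRect(c)
        if (n=='top' and abs(x+w/2-358)<15 and y>200) or (n=='side' and abs(x+w/2-232)<15 and abs(y+h/2-278)<30): print(n,(x,y,w,h))
cv2.imwrite('pics/bp.png',np.hstack([cv2.resize(t[240:305,320:400,::-1],None,fx=4.5,fy=4.5,interpolation=2),cv2.resize(s[245:310,195:275,::-1],None,fx=4.5,fy=4.5,interpolation=2)]))
```

```text
top (336, 251, 45, 43)
side (213, 255, 39, 48)
```

View pics/bp.png

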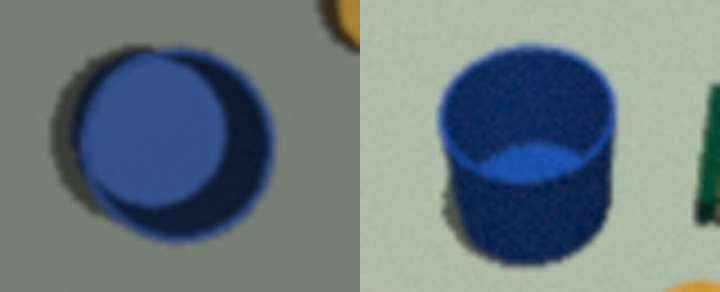

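The rim centres are at top (359.3,272) and side (232.1,270.6). I'll triangulate them.

Run:
```python
from h import *
o1,d1=ray('top',(359.3,272));o2,d2=ray('side',(232.1,270.6))
k=np.linalg.lstsq(np.c_[d1,-d2],o2-o1,rcond=None)[0]; print(o1+d1*k[0],o2+d2*k[1])
```

```text
[ 0.2804417  -0.21113472  0.08416332] [ 0.2816603  -0.21136047  0.08408732]
```

{"fn": "apply_moves", "kwargs": {
  "delta_pos": [
    [0.024,0,0],
    [0.024,0,-0.1],
    [0.024,0,-0.2],
    [0.024,0,-0.3],
    [0.024,0,-0.359],
    [0.024,0,-0.359],
    [0.024,0,-0.359]
  ],
  "dr": [
    [0,0,0],
    [0,0,0],
    [0,0,0],
    [0,0,0],
    [0,0,0],
    [0,0,0],
    [0,0,0]
  ],
  "jaw": [1,1,1,1,1,1,1]
}}

```text
time: 8.25
tool_pos: [0.439, -0.1832, 0.0054]
tool_rot: [-3.138, -0.001, 1.236]
contact_force: [-0.2, -0.8, -0.6]
opening: 0.0917
grip_force: 0.0
```

{"fn": "apply_moves", "kwargs": {
  "delta_pos": [
    [0,0,0],
    [0,0,0],
    [0,0,0],
    [0,0,0],
    [0,0,0],
    [0,0,0],
    [0,0,0]
  ],
  "dr": [
    [0,0,0],
    [0,0,0],
    [0,0,0],
    [0,0,0],
    [0,0,0],
    [0,0,0],
    [0,0,0]
  ],
  "jaw": [0.5,0.5,0.5,0.5,0.5,0.5,0.5],
  "force": 20
}}

```text
time: 8.83
tool_pos: [0.4392, -0.185, 0.0073]
tool_rot: [3.141, 0.0, 1.234]
contact_force: [-1.0, 1.6, 6.6]
opening: 0.0613
grip_force: 19.8
```

{"fn": "apply_moves", "kwargs": {
  "delta_pos": [
    [0.03,0,0],
    [0.07,0,0],
    [0.11,0,0],
    [0.14,0,0],
    [0.14,0,0],
    [0.14,0,0]
  ],
  "dr": [
    [0,0,0],
    [0,0,0],
    [0,0,0],
    [0,0,0],
    [0,0,0],
    [0,0,0]
  ],
  "jaw": [0.5,0.5,0.5,0.5,0.5,0.5]
}}

```text
time: 9.33
tool_pos: [0.4961, -0.1854, 0.0071]
tool_rot: [3.139, 0.0, 1.234]
contact_force: [1.8, -0.6, 2.9]
opening: 0.0604
grip_force: 19.7
```

{"fn": "apply_moves", "kwargs": {
  "delta_pos": [
    [0,0,0],
    [0,0,0],
    [0,0,0],
    [-0.012,-0.033,0],
    [-0.023,-0.066,0],
    [-0.023,-0.066,0],
    [-0.023,-0.066,0]
  ],
  "dr": [
    [0,0,0],
    [0,0,0],
    [0,0,0],
    [0,0,0],
    [0,0,0],
    [0,0,0],
    [0,0,0]
  ],
  "jaw": [0.8,0.8,0.8,0.8,0.8,0.8,0.8]
}}

```text
time: 9.92
tool_pos: [0.4852, -0.2116, 0.0066]
tool_rot: [-3.141, -0.0, 1.232]
contact_force: [-1.5, 0.5, -0.5]
opening: 0.073
grip_force: 0.0
```

{"fn": "apply_moves", "kwargs": {
  "delta_pos": [
    [0,0,0],
    [0,0,0],
    [0,0,0],
    [0,0,0],
    [0,0,0],
    [0,0,0],
    [0,0,0]
  ],
  "dr": [
    [0,0,0],
    [0,0,0],
    [0,0,0],
    [0,0,0],
    [0,0,0],
    [0,0,0],
    [0,0,0]
  ],
  "jaw": [0.5,0.5,0.5,0.5,0.5,0.5,0.5],
  "force": 25
}}

```text
time: 10.5
tool_pos: [0.486, -0.2112, 0.0067]
tool_rot: [3.142, -0.0, 1.234]
contact_force: [0.2, 0.6, -1.0]
opening: 0.0614
grip_force: 24.3
```

{"fn": "apply_moves", "kwargs": {
  "delta_pos": [
    [0,0,0.1],
    [0,0,0.2],
    [0,0,0.246],
    [0,0,0.246]
  ],
  "dr": [
    [0,0,0],
    [0,0,0.2],
    [0,0,0.4],
    [0,0,0.4]
  ],
  "jaw": [0.5,0.5,0.5,0.5]
}}

```text
time: 10.83
tool_pos: [0.4884, -0.2128, 0.1097]
tool_rot: [3.133, 0.004, 1.438]
contact_force: [0.7, -0.2, -0.9]
opening: 0.0609
grip_force: 24.3
```

{"fn": "apply_moves", "kwargs": {
  "delta_pos": [
    [0.05,0.08,0],
    [0.1,0.16,0],
    [0.15,0.24,0],
    [0.2,0.33,0],
    [0.24,0.42,0],
    [0.277,0.479,0],
    [0.277,0.479,0],
    [0.277,0.479,0]
  ],
  "dr": [
    [0,0,0.2],
    [0,0,0.424],
    [0,0,0.424],
    [0,0,0.424],
    [0,0,0.424],
    [0,0,0.424],
    [0,0,0.424],
    [0,0,0.424]
  ],
  "jaw": [0.5,0.5,0.5,0.5,0.5,0.5,0.5,0.5]
}}

```text
time: 11.5
tool_pos: [0.5963, -0.0183, 0.1035]
tool_rot: [-3.139, -0.0, 1.647]
contact_force: [-0.4, -0.8, -0.9]
opening: 0.0607
grip_force: 24.3
```

{"fn": "apply_moves", "kwargs": {
  "delta_pos": [
    [0,0,-0.05],
    [0,0,-0.1],
    [0,0,-0.12],
    [0,0,-0.12],
    [0,0,-0.12]
  ],
  "dr": [
    [0,0,0],
    [0,0,0],
    [0,0,0],
    [0,0,0],
    [0,0,0]
  ],
  "jaw": [0.5,0.5,0.5,0.5,0.5]
}}

```text
time: 11.92
tool_pos: [0.5962, -0.0207, 0.0569]
tool_rot: [-3.14, -0.0, 1.644]
contact_force: [0.5, -0.4, -1.8]
opening: 0.0612
grip_force: 24.3
```

{"fn": "apply_moves", "kwargs": {
  "delta_pos": [
    [0,0,-0.006],
    [0,0,-0.013],
    [0,0,-0.013],
    [0,0,-0.013]
  ],
  "dr": [
    [0,0,0],
    [0,0,0],
    [0,0,0],
    [0,0,0]
  ],
  "jaw": [0.5,0.5,0.5,0.5]
}}

```text
time: 12.25
tool_pos: [0.5969, -0.0198, 0.0523]
tool_rot: [3.141, 0.0, 1.646]
contact_force: [0.1, 0.0, -1.4]
opening: 0.061
grip_force: 24.3
```

{"fn": "apply_moves", "kwargs": {
  "delta_pos": [
    [0,0,0],
    [0,0,0],
    [0,0,0],
    [0,0,0],
    [0,0,0.2],
    [0,0,0.25],
    [0,0,0.25],
    [0,0,0.25]
  ],
  "dr": [
    [0,0,0],
    [0,0,0],
    [0,0,0],
    [0,0,0],
    [0,0,0],
    [0,0,0],
    [0,0,0],
    [0,0,0]
  ],
  "jaw": [0.8,0.8,0.8,0.8,0.8,0.8,0.8,0.8]
}}

```text
time: 12.92
tool_pos: [0.5995, -0.0201, 0.1574]
tool_rot: [3.132, 0.002, 1.646]
contact_force: [0.2, 0.5, -0.9]
opening: 0.0732
grip_force: 0.0
```

{"fn": "apply_moves", "kwargs": {
  "delta_pos": [
    [-0.1,0,0],
    [-0.2,0,0],
    [-0.3,0,0],
    [-0.4,0,0],
    [-0.4,0,0],
    [-0.4,0,0]
  ],
  "dr": [
    [0,0,0],
    [0,0,0],
    [0,0,0],
    [0,0,0],
    [0,0,0],
    [0,0,0]
  ],
  "jaw": [0,0,0,0,0,0],
  "force": 20
}}

```text
time: 13.42
tool_pos: [0.4344, -0.0194, 0.1514]
tool_rot: [-3.14, -0.001, 1.645]
contact_force: [0.3, -0.2, 1.0]
opening: 0.0379
grip_force: 0.0
```

Run:
```python
from h import *
s,w=snap('wrist','w2'); _,t=snap('top','t2'); _,sd=snap('side','s2')
for c in blobs(mask(t,(65,88),smin=120),300): print('green top',cv2.boundingRect(c),np.round(wrect('top',c,.069),1))
for c in blobs(mask(t,(-10,6)),300): print('maroon top',cv2.boundingRect(c),np.round(wrect('top',c,.069),1))
cv2.imwrite('pics/c2.png',np.vstack([cv2.resize(t[60:180,140:380,::-1],(720,360)),np.hstack([cv2.resize(sd[120:270,260:410,::-1],(230,230)),cv2.resize(w[:,:,::-1],(490,230))])]))
```

```text
green top (266, 131, 36, 25) [594.5 -29.9  86.2  59.4  89.9]
maroon top (0, 124, 71, 67) [5.588e+02 5.773e+02 1.619e+02 1.707e+02 1.000e-01]
maroon top (125, 273, 58, 49) [219.9 282.2  72.2 120.4  27.6]
maroon top (220, 132, 40, 28) [588.1  77.2  61.6  93.9   4.3]
```

View pics/c2.png

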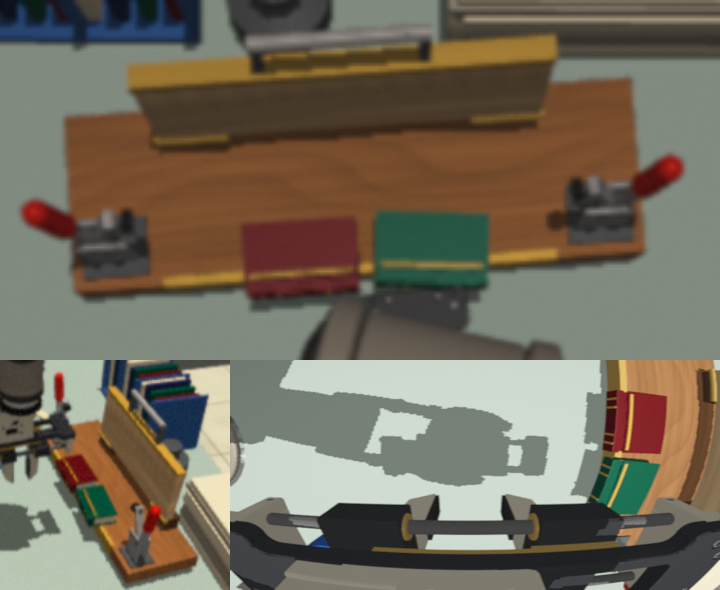

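{"fn": "apply_moves", "kwargs": {
  "delta_pos": [
    [0.05,-0.02,-0.1],
    [0.1,-0.02,-0.2],
    [0.15,-0.02,-0.248],
    [0.2,-0.02,-0.248],
    [0.26,-0.02,-0.248],
    [0.26,-0.02,-0.248],
    [0.26,-0.02,-0.248],
    [0.26,-0.02,-0.248]
  ],
  "dr": [
    [0,0,0],
    [0,0,0],
    [0,0,0],
    [0,0,0],
    [0,0,0],
    [0,0,0],
    [0,0,0],
    [0,0,0]
  ],
  "jaw": [0,0,0,0,0,0,0,0]
}}

```text
time: 14.23
tool_pos: [0.5405, -0.0276, 0.0521]
tool_rot: [-3.14, -0.0, 1.646]
contact_force: [0.1, -0.3, -0.1]
opening: 0.0007
grip_force: 0.0
```

{"fn": "apply_moves", "kwargs": {
  "delta_pos": [
    [0.01,0.001,0],
    [0.02,0.002,0],
    [0.028,0.002,0],
    [0.034,0.002,0],
    [0.04,0.003,0],
    [0.042,0.003,0],
    [0.042,0.003,0],
    [0.042,0.003,0]
  ],
  "dr": [
    [0,0,0],
    [0,0,0],
    [0,0,0],
    [0,0,0],
    [0,0,0],
    [0,0,0],
    [0,0,0],
    [0,0,0]
  ],
  "jaw": [0,0,0,0,0,0,0,0]
}}

```text
time: 14.9
tool_pos: [0.5576, -0.0266, 0.0528]
tool_rot: [3.141, 0.0, 1.646]
contact_force: [0.4, -0.5, -1.1]
opening: 0.0004
grip_force: 0.0
```

{"fn": "apply_moves", "kwargs": {
  "delta_pos": [
    [-0.05,0,0],
    [-0.067,0,0],
    [-0.067,0.1,0],
    [-0.067,0.2,0],
    [-0.067,0.258,0],
    [-0.067,0.258,0],
    [-0.067,0.258,0]
  ],
  "dr": [
    [0,0,0],
    [0,0,0],
    [0,0,0],
    [0,0,0],
    [0,0,0],
    [0,0,0],
    [0,0,0]
  ],
  "jaw": [0,0,0,0,0,0,0]
}}

```text
time: 15.48
tool_pos: [0.5306, 0.0777, 0.0528]
tool_rot: [3.141, 0.0, 1.648]
contact_force: [-0.1, -1.0, 0.4]
opening: 0.0005
grip_force: 0.0
```

{"fn": "apply_moves", "kwargs": {
  "delta_pos": [
    [0.01,0.001,0],
    [0.02,0.002,0],
    [0.028,0.002,0],
    [0.034,0.002,0],
    [0.04,0.003,0],
    [0.042,0.003,0],
    [0.042,0.003,0],
    [0.042,0.003,0]
  ],
  "dr": [
    [0,0,0],
    [0,0,0],
    [0,0,0],
    [0,0,0],
    [0,0,0],
    [0,0,0],
    [0,0,0],
    [0,0,0]
  ],
  "jaw": [0,0,0,0,0,0,0,0]
}}

```text
time: 16.15
tool_pos: [0.5476, 0.0777, 0.0527]
tool_rot: [3.141, 0.0, 1.646]
contact_force: [0.4, 0.3, -0.1]
opening: 0.0005
grip_force: 0.0
```

{"fn": "apply_moves", "kwargs": {
  "delta_pos": [
    [-0.1,-0.05,0],
    [-0.2,-0.1,0],
    [-0.2,-0.2,0.1],
    [-0.2,-0.3,0.2],
    [-0.2,-0.4,0.25],
    [-0.2,-0.48,0.25],
    [-0.2,-0.48,0.25],
    [-0.2,-0.48,0.25]
  ],
  "dr": [
    [0,0,0],
    [0,0,0],
    [0,0,0],
    [0,0,0],
    [0,0,0],
    [0,0,0],
    [0,0,0],
    [0,0,0]
  ],
  "jaw": [0,0,0,0,0,0,0,0]
}}

```text
time: 16.82
tool_pos: [0.4687, -0.1184, 0.1548]
tool_rot: [3.137, 0.003, 1.642]
contact_force: [0.7, -0.9, 0.1]
opening: 0.0007
grip_force: 0.0
```

Run:
```python
from h import *
s,w=snap('wrist','w3'); _,t=snap('top','t3')
for c in blobs(mask(t,(65,88),smin=120),300): print('green top',cv2.boundingRect(c),np.round(wrect('top',c,.069),1))
for c in blobs(mask(t,(-10,6)),300): print('maroon top',cv2.boundingRect(c),np.round(wrect('top',c,.069),1))
for c in blobs(mask(w,(65,88),smin=120),300): print('green w',cv2.boundingRect(c),np.round(wrect('wrist',c,.069,s),1))
for c in blobs(mask(w,(-10,6)),300): print('maroon w',cv2.boundingRect(c),np.round(wrect('wrist',c,.069,s),1))
print(s['tool_pos'],s['tool_rot'])
cv2.imwrite('pics/c3.png',np.vstack([cv2.resize(t[110:170,190:330,::-1],(700,300),interpolation=2),cv2.resize(w[:,:,::-1],(700,300)[0:1]+(300,))]))
```

```text
green top (266, 128, 36, 24) [ 6.032e+02 -2.990e+01  5.710e+01  8.610e+01  1.000e-01]
green top (134, 0, 21, 66) [868.4 325.9 169.2  39.7  12.3]
green top (176, 0, 16, 66) [869.8 223.6 167.4  32.8   7.1]
green top (93, 0, 24, 66) [865.2 425.8 172.3  44.4  15.7]
maroon top (0, 124, 71, 67) [5.588e+02 5.772e+02 1.619e+02 1.708e+02 1.000e-01]
maroon top (125, 273, 58, 43) [220.  282.1  71.7 120.4  28.3]
maroon top (220, 130, 40, 27) [593.6  78.3  61.7  93.4   3.5]
green w (401, 58, 80, 118) [ 5.994e+02 -2.850e+01  6.690e+01  9.140e+01  1.000e-01]
maroon w (404, 0, 72, 54) [591.1  52.5  67.3  52.    3.9]
[ 0.46867398 -0.11835532  0.1547876 ] [3.13711199 0.00342118 1.64189835]
```

View pics/c3.png

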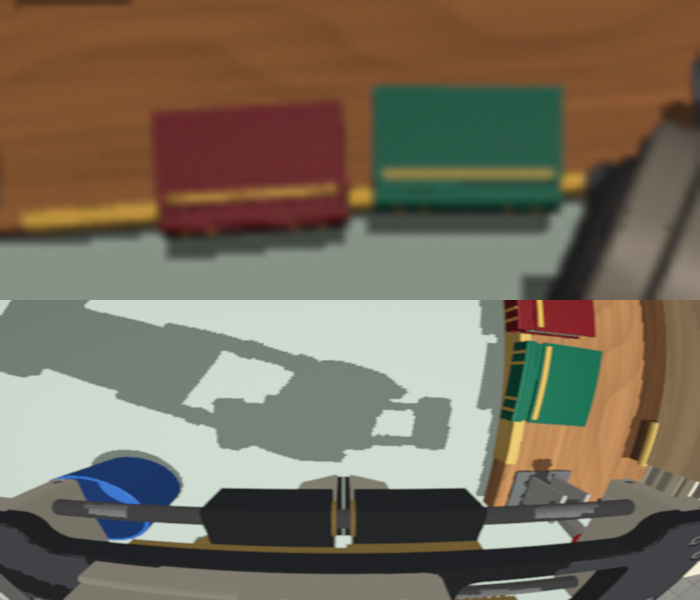

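In both views book2 (green) sits about 4° off the bed's line, while book1 is square. I'll fit the fore edges and spines accurately before nudging it.

```bash
cat >> h.py <<'E'
def bookedges(im,h,box,kw={}):
    mk=mask(im,h,**kw); x0,y0,w,hh=box
    g=cv2.cvtColor(im,cv2.COLOR_RGB2HSV)
    sub=mk[y0:y0+hh,x0:x0+w]; c=blobs(sub)[0]; bx,by,bw,bh=cv2.boundingRect(c)
    f=np.zeros_like(sub); cv2.drawContours(f,[c],-1,255,-1)
    up=[];lo=[]
    for x in range(bx+3,bx+bw-3):
        ys=np.where(f[:,x])[0]; up.append((x+x0,ys.min()+y0-.5)); lo.append((x+x0,ys.max()+y0+.5))
    r={}
    for nm,q,z in(('fore',up,.069),('low',lo,.069)):
        p=np.array([onz('top',a,z)[:2] for a in q])+[.0016,.0018]
        k=np.polyfit(p[:,1],p[:,0],1); ym=p[:,1].mean(); xm=np.polyval(k,ym)
        yaw=-np.degrees(np.arctan(k[0])); bx_=(xm-(.5807-.0747*ym))*.9972
        r[nm]=(round(yaw,2),'bedx mm',round(bx_*1000,1),'y',round(ym,4))
    return r
E
python3 - <<'E'
from h import *
t=np.load('pics/t3.npy')
print('g',bookedges(t,(65,88),(255,115,60,60),dict(smin=120)))
print('m',bookedges(t,(-10,6),(210,115,60,60)))
t=np.load('pics/t1.npy'); print('m t1 (true bed x centre 14.9)',bookedges(t,(-10,6),(210,115,60,60)))
s=dict(tool_pos=[0.46867398,-0.11835532,0.1547876],tool_rot=[3.13711199,0.00342118,1.64189835])
w=np.load('pics/w3.npy'); c=[c for c in blobs(mask(w,(65,88),smin=120),300)][0]
r=cv2.approxPolyDP(c,4,True)[:,0]; print([(q.tolist(),onz('wrist',q,.069,s)[:2].round(4).tolist()) for q in r])
E
```

```text
g {'fore': (np.float64(0.19), 'bedx mm', np.float64(51.7), 'y', np.float64(-0.0282)), 'low': (np.float64(0.14), 'bedx mm', np.float64(-7.7), 'y', np.float64(-0.0282))}
m {'fore': (np.float64(3.72), 'bedx mm', np.float64(51.2), 'y', np.float64(0.0801)), 'low': (np.float64(3.6), 'bedx mm', np.float64(-10.5), 'y', np.float64(0.0798))}
m t1 (true bed x centre 14.9) {'fore': (np.float64(4.61), 'bedx mm', np.float64(45.7), 'y', np.float64(0.08)), 'low': (np.float64(3.5), 'bedx mm', np.float64(-15.8), 'y', np.float64(0.0798))}
[([413, 60], [0.567, 0.0129]), ([412, 69], [0.5667, 0.0055]), ([420, 68], [0.5736, 0.0076]), ([421, 74], [0.5749, 0.0029]), ([412, 76], [0.5672, -0.0001]), ([411, 84], [0.5669, -0.0066]), ([420, 89], [0.5752, -0.0092]), ([410, 91], [0.5666, -0.0123]), ([405, 132], [0.5662, -0.0451]), ([414, 140], [0.575, -0.0504]), ([404, 140], [0.5662, -0.0516]), ([403, 147], [0.5661, -0.0572]), ([412, 156], [0.5752, -0.0634]), ([402, 155], [0.5662, -0.0636]), ([401, 164], [0.5665, -0.0709]), ([467, 175], [0.6327, -0.0732]), ([480, 72], [0.6323, 0.017]), ([425, 58], [0.5774, 0.0167])]
```

{"fn": "apply_moves", "kwargs": {
  "delta_pos": [
    [0,0.05,-0.1],
    [0.03,0.1,-0.2],
    [0.08,0.146,-0.254],
    [0.14,0.146,-0.254],
    [0.191,0.146,-0.254],
    [0.191,0.146,-0.254],
    [0.191,0.146,-0.254]
  ],
  "dr": [
    [0,0,0],
    [0,0,0],
    [0,0,0],
    [0,0,0],
    [0,0,0],
    [0,0,0],
    [0,0,0]
  ],
  "jaw": [0,0,0,0,0,0,0]
}}

```text
time: 17.5
tool_pos: [0.5437, -0.0539, 0.0501]
tool_rot: [-3.14, -0.001, 1.648]
contact_force: [-0.4, 0.0, -0.3]
opening: 0.0002
grip_force: 0.0
```

{"fn": "apply_moves", "kwargs": {
  "delta_pos": [
    [0.01,0.001,0],
    [0.02,0.002,0],
    [0.028,0.002,0],
    [0.034,0.003,0],
    [0.04,0.003,0],
    [0.04,0.003,0],
    [0.04,0.003,0]
  ],
  "dr": [
    [0,0,0],
    [0,0,0],
    [0,0,0],
    [0,0,0],
    [0,0,0],
    [0,0,0],
    [0,0,0]
  ],
  "jaw": [0,0,0,0,0,0,0]
}}

```text
time: 18.08
tool_pos: [0.5599, -0.0546, 0.0512]
tool_rot: [3.141, 0.0, 1.646]
contact_force: [-0.3, -0.2, 0.1]
opening: 0.0005
grip_force: 0.0
```

{"fn": "apply_moves", "kwargs": {
  "delta_pos": [
    [-0.05,0,0],
    [-0.078,0,0],
    [-0.078,0.1,0],
    [-0.078,0.2,0],
    [-0.078,0.3,0],
    [-0.078,0.338,0],
    [-0.078,0.338,0],
    [-0.078,0.338,0]
  ],
  "dr": [
    [0,0,0],
    [0,0,0],
    [0,0,0],
    [0,0,0],
    [0,0,0],
    [0,0,0],
    [0,0,0],
    [0,0,0]
  ],
  "jaw": [0,0,0,0,0,0,0,0]
}}

```text
time: 18.75
tool_pos: [0.5286, 0.0813, 0.0512]
tool_rot: [3.141, 0.0, 1.648]
contact_force: [-0.1, -0.2, -0.2]
opening: 0.0008
grip_force: 0.0
```

{"fn": "apply_moves", "kwargs": {
  "delta_pos": [
    [0.01,0,0],
    [0.02,0.001,0],
    [0.03,0.002,0],
    [0.04,0.003,0],
    [0.048,0.003,0],
    [0.0535,0.003,0],
    [0.0535,0.003,0],
    [0.0535,0.003,0]
  ],
  "dr": [
    [0,0,0],
    [0,0,0],
    [0,0,0],
    [0,0,0],
    [0,0,0],
    [0,0,0],
    [0,0,0],
    [0,0,0]
  ],
  "jaw": [0,0,0,0,0,0,0,0]
}}

```text
time: 19.42
tool_pos: [0.5502, 0.0817, 0.051]
tool_rot: [-3.142, 0.0, 1.646]
contact_force: [-0.2, 0.3, -0.5]
opening: 0.0003
grip_force: 0.0
```

{"fn": "apply_moves", "kwargs": {
  "delta_pos": [
    [-0.1,0,0],
    [-0.2,-0.1,0],
    [-0.25,-0.2,0.1],
    [-0.25,-0.3,0.2],
    [-0.25,-0.35,0.25],
    [-0.25,-0.35,0.25],
    [-0.25,-0.35,0.25]
  ],
  "dr": [
    [0,0,0],
    [0,0,0],
    [0,0,0],
    [0,0,0],
    [0,0,0],
    [0,0,0],
    [0,0,0]
  ],
  "jaw": [0,0,0,0,0,0,0]
}}

```text
time: 20.0
tool_pos: [0.4521, -0.0619, 0.1552]
tool_rot: [3.134, 0.004, 1.643]
contact_force: [0.8, -0.1, 0.6]
opening: 0.0005
grip_force: 0.0
```

Run:
```python
from h import *
s,w=snap('wrist','w4'); _,t=snap('top','t4')
print('g',bookedges(t,(65,88),(255,115,60,60),dict(smin=120)))
print('m',bookedges(t,(-10,6),(210,115,60,60)))
# brass edge in wrist at z=.045, and spine bottoms
hsv=cv2.cvtColor(w,cv2.COLOR_RGB2HSV); mk=cv2.inRange(hsv,(18,110,90),(32,255,255))
for c in blobs(mk,60): 
    p=np.array([onz('wrist',q[0],.045,s)[:2] for q in c])+0
    print(cv2.boundingRect(c),'x',p[:,0].min().round(4),p[:,0].max().round(4),'y',p[:,1].min().round(4),p[:,1].max().round(4), 'edge offs',np.percentile((p[:,0]-(.5807-.0747*p[:,1]))*1000,[3,97]).round(1))
cv2.imwrite('pics/c4.png',np.vstack([cv2.resize(t[110:170,190:330,::-1],(700,300),interpolation=2),cv2.resize(w[0:210,280:,::-1],(700,300)[0:1]+(300,))]))
```

```text
g {'fore': (np.float64(2.97), 'bedx mm', np.float64(52.8), 'y', np.float64(-0.0257)), 'low': (np.float64(5.65), 'bedx mm', np.float64(-2.3), 'y', np.float64(-0.0257))}
m {'fore': (np.float64(4.29), 'bedx mm', np.float64(54.5), 'y', np.float64(0.0801)), 'low': (np.float64(3.95), 'bedx mm', np.float64(-7.3), 'y', np.float64(0.0798))}
(398, 0, 38, 282) x 0.5597 0.6004 y -0.1348 0.136 edge offs [-11.7   9.5]
(104, 335, 281, 19) x 0.2617 0.5905 y -0.2471 -0.2084 edge offs [-325.   -15.4]
(432, 136, 19, 96) x 0.6032 0.6106 y -0.0791 0.0133 edge offs [20.1 27.6]
(446, 10, 6, 99) x 0.5924 0.6022 y 0.0378 0.1301 edge offs [20.5 25.2]
(532, 0, 10, 30) x 0.7036 0.7177 y 0.1471 0.1835 edge offs [135.9 148.9]
(511, 226, 13, 32) x 0.7221 0.7375 y -0.1067 -0.0685 edge offs [136.  149.1]
(265, 281, 4, 50) x 0.4504 0.456 y -0.2001 -0.1395 edge offs [-142.4 -138.8]
(280, 282, 5, 49) x 0.4642 0.4718 y -0.199 -0.1396 edge offs [-127.3 -123.1]
(378, 414, 35, 6) x 0.6239 0.6833 y -0.3847 -0.3662 edge offs [17. 71.]
```

View pics/c4.png

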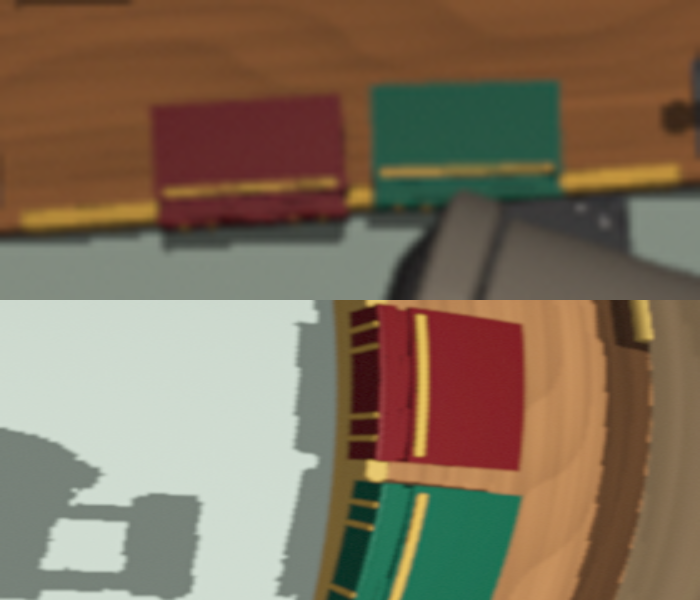

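Run:
```python
from h import *
s=telemetry.observe(); w=np.load('pics/w4.npy'); t=np.load('pics/top0.npy')
print('wrist row 119, cols 415-440', w[119,415:442].tolist())
for c in (415,420,424,426,428,435,437): print(c,onz('wrist',(c,119),.045,s).round(4), 'bedx',round((onz('wrist',(c,119),.045,s)@[1,.0747,0]-.5807)*997,1))
for x in (200,260,320):
    print(x,[(y,t[y,x].tolist(),round((onz('top',(x,y+.5),.045)@[1,.0747,0]+.0016+.0001-.5807)*997,1)) for y in range(145,160)])
```

```text
wrist row 119, cols 415-440 [[114, 92, 46], [114, 93, 48], [113, 92, 50], [113, 91, 48], [114, 92, 49], [113, 92, 48], [114, 93, 50], [112, 91, 48], [113, 91, 48], [112, 90, 48], [124, 100, 51], [177, 147, 78], [220, 189, 103], [232, 201, 113], [231, 200, 112], [230, 199, 112], [230, 199, 111], [231, 199, 112], [229, 197, 110], [218, 184, 104], [203, 159, 97], [196, 143, 93], [193, 141, 91], [192, 140, 91], [191, 138, 89], [190, 137, 88], [188, 136, 87]]
415 [0.5641 0.0268 0.045 ] bedx -14.5
420 [0.5689 0.0275 0.045 ] bedx -9.7
424 [0.5728 0.0281 0.045 ] bedx -5.8
426 [0.5748 0.0284 0.045 ] bedx -3.8
428 [0.5768 0.0287 0.045 ] bedx -1.8
435 [0.5838 0.0298 0.045 ] bedx 5.3
437 [0.5858 0.0302 0.045 ] bedx 7.3
200 [(145, [106, 68, 39], np.float64(26.4)), (146, [107, 69, 39], np.float64(23.9)), (147, [111, 71, 41], np.float64(21.4)), (148, [114, 73, 42], np.float64(18.9)), (149, [113, 72, 41], np.float64(16.4)), (150, [115, 74, 43], np.float64(13.8)), (151, [129, 90, 46], np.float64(11.3)), (152, [156, 118, 51], np.float64(8.8)), (153, [163, 125, 53], np.float64(6.3)), (154, [149, 114, 4
[... 766 characters left out ...]
, 117], np.float64(-17.1)), (159, [118, 128, 117], np.float64(-19.6))]
320 [(145, [163, 125, 52], np.float64(4.8)), (146, [121, 92, 39], np.float64(2.3)), (147, [71, 56, 29], np.float64(-0.2)), (148, [57, 55, 44], np.float64(-2.8)), (149, [79, 86, 79], np.float64(-5.3)), (150, [112, 120, 111], np.float64(-7.8)), (151, [118, 127, 117], np.float64(-10.3)), (152, [117, 126, 115], np.float64(-12.9)), (153, [118, 127, 117], np.float64(-15.4)), (154, [118, 127, 116], np.float64(-17.9)), (155, [118, 127, 116], np.float64(-20.4)), (156, [118, 127, 116], np.float64(-23.0)), (157, [118, 127, 117], np.float64(-25.5)), (158, [118, 127, 117], np.float64(-28.0)), (159, [118, 127, 116], np.float64(-30.5))]
```

{"fn": "apply_moves", "kwargs": {
  "delta_pos": [
    [0.1,0,0.06],
    [0.2,0,0.1125],
    [0.245,0,0.1125],
    [0.245,0,0.1125],
    [0.245,0,0.1125],
    [0.245,0,0.1125],
    [0.245,0,0.1125],
    [0.245,0,0.1125]
  ],
  "dr": [
    [0,0,0],
    [0,0,0],
    [0,0,0],
    [0,0,0],
    [0,0,0],
    [0,0,0],
    [0,0,0],
    [0,0,0]
  ],
  "jaw": [0,0,0,0,0,0,0,0]
}}

```text
time: 20.77
tool_pos: [0.547, -0.0576, 0.1955]
tool_rot: [-3.14, -0.001, 1.646]
contact_force: [-0.5, -0.9, 0.2]
opening: 0.0006
grip_force: 0.0
```

Run:
```python
from h import *
s,w=snap('wrist','w5'); print(s['tool_pos'],s['tool_rot'])
import json; json.dump({k:np.array(s[k]).tolist() for k in('tool_pos','tool_rot')},open('pics/w5.json','w'))
cv2.imwrite('pics/c5.png',cv2.resize(w[0:300,:,::-1],(784,420),interpolation=2))
```

```text
[ 0.54698496 -0.05763779  0.19545626] [-3.13984690e+00 -5.93198760e-04  1.64607718e+00]
```

View pics/c5.png

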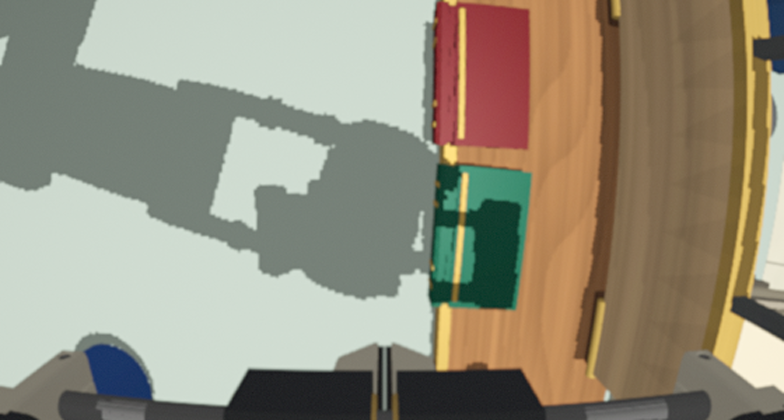

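```bash
cat > m5.py <<'E'
from h import *
import json,sys
def edges(name):
    s=json.load(open(f'pics/{name}.json')); w=np.load(f'pics/{name}.npy'); hsv=cv2.cvtColor(w,cv2.COLOR_RGB2HSV)
    br=cv2.inRange(hsv,(18,100,150),(32,255,255))
    B=[]; bk={'m':[], 'g':[]}; fk={'m':[],'g':[]}
    mm=mask(w,(-10,6)); gm=cv2.inRange(hsv,(65,90),(0,0)) if 0 else mask(w,(65,95),smin=150,vmin=20)
    for y in range(2,262):
        for k,m in (('m',mm),('g',gm)):
            xs=np.where(m[y,290:400])[0]
            if len(xs)>40: bk[k].append((xs.min()+289.5,y)); fk[k].append((xs.max()+290.5,y))
        if mm[y,290:400].sum()+gm[y,290:400].sum()<255*3:
            xs=np.where(br[y,295:345])[0]
            if len(xs)>=4: B.append((xs.min()+294.5,y))
    return s,B,bk,fk
def fit(q,z,s):
    p=np.array([onz('wrist',a,z,s)[:2] for a in q]); k=np.polyfit(p[:,1],p[:,0],1)
    r=abs(p[:,0]-np.polyval(k,p[:,1])); p=p[r<.002]; k=np.polyfit(p[:,1],p[:,0],1); return k,p[:,1].min(),p[:,1].max(),len(p)
if __name__=='__main__':
    s,B,bk,fk=edges(sys.argv[1]); kb,a,b,n=fit(B,.045,s); print('edge x=%.4f %+.4f y yaw %.2f'%(kb[1],kb[0],-np.degrees(np.arctan(kb[0]))),a,b,n)
    for k in 'mg':
        for nm,q,z in (('spine',bk[k],.045),('fore',fk[k],.069)):
            kk,a,b,n=fit(q,z,s); ym=(a+b)/2; print(k,nm,'yaw %.2f'%-np.degrees(np.arctan(kk[0])),'bedx mm',[round(((np.polyval(kk,y)-np.polyval(kb,y))*997),1) for y in(a,ym,b)],'y',a.round(4),b.round(4),n)
E
python3 m5.py w5
```

```text
edge x=0.5815 -0.0704 y yaw 4.03 -0.130636312605578 0.028326353348085843 52
m spine yaw 3.52 bedx mm [np.float64(-7.0), np.float64(-6.5), np.float64(-6.1)] y 0.0315 0.1277 99
m fore yaw 3.90 bedx mm [np.float64(50.9), np.float64(51.0), np.float64(51.2)] y 0.0373 0.1266 97
g spine yaw 3.75 bedx mm [np.float64(-5.3), np.float64(-5.1), np.float64(-4.9)] y -0.0814 -0.0141 43
g fore yaw 1.82 bedx mm [np.float64(49.3), np.float64(50.6), np.float64(51.8)] y -0.069 -0.0051 43
```

{"fn": "apply_moves", "kwargs": {
  "delta_pos": [
    [-0.0425,-0.016,0],
    [-0.0425,-0.016,-0.1],
    [-0.0425,-0.016,-0.2],
    [-0.0425,-0.016,-0.3],
    [-0.0425,-0.016,-0.359],
    [-0.0425,-0.016,-0.359],
    [-0.0425,-0.016,-0.359],
    [-0.0425,-0.016,-0.359]
  ],
  "dr": [
    [0,0,0],
    [0,0,0],
    [0,0,0],
    [0,0,0],
    [0,0,0],
    [0,0,0],
    [0,0,0],
    [0,0,0]
  ],
  "jaw": [0,0,0,0,0,0,0,0]
}}

```text
time: 21.48
tool_pos: [0.5322, -0.0649, 0.0543]
tool_rot: [3.139, 0.001, 1.646]
contact_force: [-0.3, -0.5, -0.4]
opening: 0.0007
grip_force: 0.0
```

{"fn": "apply_moves", "kwargs": {
  "delta_pos": [
    [0.02,0,0],
    [0.04,0,0],
    [0.06,0,0],
    [0.07,0,0],
    [0.075,0,0],
    [0.08,0,0],
    [0.08,0,0],
    [0.08,0,0]
  ],
  "dr": [
    [0,0,0],
    [0,0,0],
    [0,0,0],
    [0,0,0],
    [0,0,0],
    [0,0,0],
    [0,0,0],
    [0,0,0]
  ],
  "jaw": [0,0,0,0,0,0,0,0]
}}

```text
time: 22.15
tool_pos: [0.563, -0.0645, 0.0524]
tool_rot: [-3.141, -0.0, 1.646]
contact_force: [-0.2, 0.3, 0.2]
opening: 0.0001
grip_force: 0.0
```

{"fn": "apply_moves", "kwargs": {
  "delta_pos": [
    [-0.1,0,0],
    [-0.2,0,0],
    [-0.25,0.1,0.1],
    [-0.25,0.2,0.2],
    [-0.25,0.3,0.3],
    [-0.25,0.38,0.375],
    [-0.25,0.38,0.375],
    [-0.25,0.38,0.375]
  ],
  "dr": [
    [0,0,0],
    [0,0,0],
    [0,0,0],
    [0,0,0],
    [0,0,0],
    [0,0,0],
    [0,0,0],
    [0,0,0]
  ],
  "jaw": [0,0,0,0,0,0,0,0]
}}

```text
time: 22.82
tool_pos: [0.4646, 0.091, 0.2074]
tool_rot: [3.133, -0.001, 1.648]
contact_force: [0.4, -0.0, 0.5]
opening: 0.0003
grip_force: 0.0
```

Run:
```python
from h import *
_,t=snap('top','t6')
print('g',bookedges(t,(65,88),(255,115,60,60),dict(smin=120)))
print('m',bookedges(t,(-10,6),(210,115,60,60)))
s,w=snap('wrist','w6'); print(s['tool_pos'],s['tool_rot'])
import json; json.dump({k:np.array(s[k]).tolist() for k in('tool_pos','tool_rot')},open('pics/w6.json','w'))
```

```text
g {'fore': (np.float64(4.1), 'bedx mm', np.float64(54.2), 'y', np.float64(-0.027)), 'low': (np.float64(2.8), 'bedx mm', np.float64(-4.2), 'y', np.float64(-0.0269))}
m {'fore': (np.float64(4.29), 'bedx mm', np.float64(54.5), 'y', np.float64(0.0801)), 'low': (np.float64(-30.72), 'bedx mm', np.float64(22.4), 'y', np.float64(0.0799))}
[0.4643973  0.09019241 0.20616417] [ 3.13428895e+00 -4.70752294e-04  1.64922815e+00]
```

Run:
```python
from h import *
for th in (1.5,1.55,1.6,1.65,1.7):
    x=-.162*np.cos(th)+.009*np.sin(th); z=.162*np.sin(th)+.009*np.cos(th)
    for y in(-.065,.065):
        p=np.array([.5790,.0298])+(.115+x)*np.array([.9972,.075])+y*np.array([-.075,.9972]); P=[*p,.0692+z]
        print(th,y,np.round(P,4),'top',proj('top',np.array(P)-[.0016,.0018,0]).round(1),'side',proj('side',P).round(1))
t=np.load('pics/top0.npy'); s=np.load('pics/side0.npy')
cv2.imwrite('pics/bar.png',np.hstack([cv2.resize(t[55:115,210:310,::-1],(500,300),interpolation=2),cv2.resize(s[135:195,330:390,::-1],(300,300),interpolation=2)]))
```

```text
1.5 -0.065 [ 0.6961 -0.0266  0.2314] top [284.5  81.5] side [359.3 164.1]
1.5 0.065 [0.6863 0.1031 0.2314] top [222.9  85.8] side [340.2 141.1]
1.55 -0.065 [ 0.7042 -0.026   0.2314] top [284.2  77.8] side [361.8 163.6]
1.55 0.065 [0.6944 0.1037 0.2314] top [222.7  82. ] side [342.5 140.7]
1.6 -0.065 [ 0.7122 -0.0254  0.2309] top [283.9  74.1] side [364.3 163.3]
1.6 0.065 [0.7025 0.1043 0.2309] top [222.4  78.3] side [344.8 140.4]
1.65 -0.065 [ 0.7203 -0.0248  0.23  ] top [283.6  70.5] side [366.7 163. ]
1.65 0.065 [0.7105 0.1049 0.23  ] top [222.2  74.7] side [347.1 140.3]
1.7 -0.065 [ 0.7283 -0.0242  0.2287] top [283.3  67. ] side [369.1 162.9]
1.7 0.065 [0.7185 0.1055 0.2287] top [222.   71.2] side [349.4 140.2]
```

View pics/bar.png

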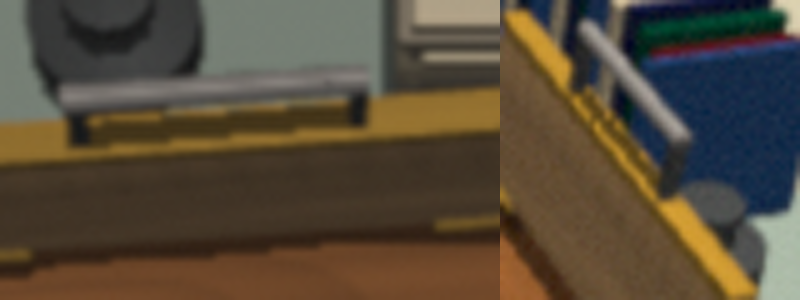

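{"fn": "apply_moves", "kwargs": {
  "delta_pos": [
    [0,0,0.1225],
    [0.1,-0.05,0.1225],
    [0.2,-0.1,0.1225],
    [0.3,-0.125,0.1225],
    [0.4,-0.125,0.1225],
    [0.5,-0.125,0.1225],
    [0.6,-0.125,0.1225],
    [0.6275,-0.125,0.1225]
  ],
  "dr": [
    [0,0,0],
    [0,0,0],
    [0,0,0],
    [0,0,0],
    [0,0,0],
    [0,0,0],
    [0,0,0],
    [0,0,0]
  ],
  "jaw": [0.5,0.5,0.5,0.5,0.5,0.5,0.5,0.5],
  "force": 12
}}

```text
time: 23.58
tool_pos: [0.7174, 0.0347, 0.2454]
tool_rot: [-3.137, -0.0, 1.643]
contact_force: [1.4, -0.2, -1.2]
opening: 0.0448
grip_force: 0.0
```

{"fn": "apply_moves", "kwargs": {
  "delta_pos": [
    [0,0,0],
    [0,0,0],
    [0,0,0],
    [0,0,0]
  ],
  "dr": [
    [0,0,0],
    [0,0,0],
    [0,0,0],
    [0,0,0]
  ],
  "jaw": [0.5,0.5,0.5,0.5]
}}

```text
time: 23.92
tool_pos: [0.7131, 0.037, 0.252]
tool_rot: [-3.141, 0.0, 1.645]
contact_force: [0.1, -0.8, 0.1]
opening: 0.0454
grip_force: 0.0
```

{"fn": "apply_moves", "kwargs": {
  "delta_pos": [
    [0.006,0.007,-0.04],
    [0.006,0.007,-0.08],
    [0.006,0.007,-0.092],
    [0.006,0.007,-0.092],
    [0.006,0.007,-0.092]
  ],
  "dr": [
    [0,0,0],
    [0,0,0],
    [0,0,0],
    [0,0,0],
    [0,0,0]
  ],
  "jaw": [0.5,0.5,0.5,0.5,0.5]
}}

```text
time: 24.33
tool_pos: [0.7162, 0.0402, 0.2159]
tool_rot: [3.141, 0.0, 1.646]
contact_force: [-0.2, 0.6, 0.6]
opening: 0.0461
grip_force: 0.0
```

{"fn": "apply_moves", "kwargs": {
  "delta_pos": [
    [0,0,0],
    [0,0,0],
    [0,0,0],
    [0,0,0],
    [0,0,0],
    [0,0,0]
  ],
  "dr": [
    [0,0,0],
    [0,0,0],
    [0,0,0],
    [0,0,0],
    [0,0,0],
    [0,0,0]
  ],
  "jaw": [0.05,0.05,0.05,0.05,0.05,0.05],
  "force": 15
}}

```text
time: 24.83
tool_pos: [0.7162, 0.0402, 0.2148]
tool_rot: [-3.141, 0.0, 1.646]
contact_force: [-0.9, -1.0, 2.7]
opening: 0.0115
grip_force: 15.0
```

Run:
```python
import numpy as np
f=lambda th:np.array([-.162*np.cos(th)+.009*np.sin(th),.162*np.sin(th)+.009*np.cos(th)])
def seg(a,b,n):
    r=[]
    for th in np.linspace(a,b,n+1)[1:]:
        d=f(th)-f(a); r.append([round(v,3) for v in (d[0]*.9972/.4,d[0]*.075/.4,d[1]/.4)])
    print(a,b,r)
seg(1.65,1.1,7);seg(1.1,.6,7);seg(.6,.15,6);seg(.15,0,4)
```

```text
1.65 1.1 [[np.float64(-0.032), np.float64(-0.002), np.float64(0.003)], [np.float64(-0.063), np.float64(-0.005), np.float64(0.004)], [np.float64(-0.095), np.float64(-0.007), np.float64(0.002)], [np.float64(-0.127), np.float64(-0.01), np.float64(-0.003)], [np.float64(-0.158), np.float64(-0.012), np.float64(-0.01)], [np.float64(-0.188), np.float64(-0.014), np.float64(-0.019)], [np.float64(-0.218), np.float64(-0.016), np.float64(-0.031)]]
1.1 0.6 [[np.float64(-0.026), np.float64(-0.002), np.float64(-0.013)], [np.float64(-0.051), np.float64(-0.004), np.float64(-0.027)], [np.float64(-0.075), np.float64(-0.006), np.float64(-0.043)], [np.float64(-0.098), np.float64(-0.007), np.float64(-0.061)], [np.float64(-0.119), np.float64(-0.009), np.float64(-0.081)], [np.float64(-0.139), np.float64(-0.01), np.float64(-0.102)], [np.float64(-0.157), np.float64(-0.012), np.float64(-0.124)]]
0.6 0.15 [[np.float64(-0.018), np.float64(-0.001), np.float64(-0.025)], [np.float64(-0.033), np.float64(-0.003), np.float64(-0.051)], [np.float64(-0.047), np.float64(-0.004), np.float64(-0.078)], [np.float64(-0.059), np.float64(-0.004), np.float64(-0.106)], [np.float64(-0.068), np.float64(-0.005), np.float64(-0.135)], [np.float64(-0.075), np.float64(-0.006), np.float64(-0.164)]]
0.15 0 [[np.float64(-0.003), np.float64(-0.0), np.float64(-0.015)], [np.float64(-0.005), np.float64(-0.0), np.float64(-0.03)], [np.float64(-0.007), np.float64(-0.001), np.float64(-0.045)], [np.float64(-0.008), np.float64(-0.001), np.float64(-0.06)]]
```

{"fn": "apply_moves", "kwargs": {
  "delta_pos": [
    [-0.032,-0.002,0.003],
    [-0.063,-0.005,0.004],
    [-0.095,-0.007,0.002],
    [-0.127,-0.01,-0.003],
    [-0.158,-0.012,-0.01],
    [-0.188,-0.014,-0.019],
    [-0.218,-0.016,-0.031],
    [-0.218,-0.016,-0.031]
  ],
  "dr": [
    [0,0,0],
    [0,0,0],
    [0,0,0],
    [0,0,0],
    [0,0,0],
    [0,0,0],
    [0,0,0],
    [0,0,0]
  ],
  "jaw": [0.05,0.05,0.05,0.05,0.05,0.05,0.05,0.05]
}}

```text
time: 25.5
tool_pos: [0.6278, 0.0338, 0.2026]
tool_rot: [-3.141, 0.0, 1.646]
contact_force: [-3.2, -0.9, 1.9]
opening: 0.0112
grip_force: 15.0
```

{"fn": "apply_moves", "kwargs": {
  "delta_pos": [
    [-0.026,-0.002,-0.013],
    [-0.051,-0.004,-0.027],
    [-0.075,-0.006,-0.043],
    [-0.098,-0.007,-0.061],
    [-0.119,-0.009,-0.081],
    [-0.139,-0.01,-0.102],
    [-0.157,-0.012,-0.124],
    [-0.157,-0.012,-0.124]
  ],
  "dr": [
    [0,0,0],
    [0,0,0],
    [0,0,0],
    [0,0,0],
    [0,0,0],
    [0,0,0],
    [0,0,0],
    [0,0,0]
  ],
  "jaw": [0.05,0.05,0.05,0.05,0.05,0.05,0.05,0.05]
}}

```text
time: 26.17
tool_pos: [0.5661, 0.0292, 0.1515]
tool_rot: [-3.14, -0.001, 1.646]
contact_force: [2.7, 1.5, -7.3]
opening: 0.0113
grip_force: 15.0
```

{"fn": "apply_moves", "kwargs": {
  "delta_pos": [
    [-0.018,-0.001,-0.025],
    [-0.033,-0.003,-0.051],
    [-0.047,-0.004,-0.078],
    [-0.059,-0.004,-0.106],
    [-0.068,-0.005,-0.135],
    [-0.075,-0.006,-0.164],
    [-0.075,-0.006,-0.164]
  ],
  "dr": [
    [0,0,0],
    [0,0,0],
    [0,0,0],
    [0,0,0],
    [0,0,0],
    [0,0,0],
    [0,0,0]
  ],
  "jaw": [0.05,0.05,0.05,0.05,0.05,0.05,0.05]
}}

```text
time: 26.75
tool_pos: [0.537, 0.027, 0.0859]
tool_rot: [-3.141, -0.001, 1.646]
contact_force: [3.8, 3.8, -4.6]
opening: 0.0115
grip_force: 15.0
```

{"fn": "apply_moves", "kwargs": {
  "delta_pos": [
    [-0.003,0,-0.015],
    [-0.005,0,-0.03],
    [-0.006,-0.001,-0.04],
    [-0.007,-0.001,-0.048],
    [-0.007,-0.001,-0.048]
  ],
  "dr": [
    [0,0,0],
    [0,0,0],
    [0,0,0],
    [0,0,0],
    [0,0,0]
  ],
  "jaw": [0.05,0.05,0.05,0.05,0.05]
}}

```text
time: 27.17
tool_pos: [0.5343, 0.0267, 0.0675]
tool_rot: [3.141, -0.001, 1.646]
contact_force: [3.4, 5.2, -5.3]
opening: 0.0111
grip_force: 15.0
```

{"fn": "apply_moves", "kwargs": {
  "delta_pos": [
    [0,0,-0.006],
    [0,0,-0.012],
    [0,0,-0.012],
    [0,0,-0.012]
  ],
  "dr": [
    [0,0,0],
    [0,0,0],
    [0,0,0],
    [0,0,0]
  ],
  "jaw": [0.05,0.05,0.05,0.05]
}}

```text
time: 27.5
tool_pos: [0.5339, 0.0266, 0.0628]
tool_rot: [3.141, -0.0, 1.646]
contact_force: [2.1, 6.0, -1.7]
opening: 0.0112
grip_force: 15.0
```

{"fn": "apply_moves", "kwargs": {
  "delta_pos": [
    [0,0,-0.005],
    [0,0,-0.005],
    [0,0,-0.005]
  ],
  "dr": [
    [0,0,0],
    [0,0,0],
    [0,0,0]
  ],
  "jaw": [0.05,0.05,0.05]
}}

```text
time: 27.75
tool_pos: [0.5338, 0.0266, 0.0608]
tool_rot: [3.142, -0.0, 1.646]
contact_force: [1.0, 5.6, -0.8]
opening: 0.0115
grip_force: 15.0
```

Run:
```python
from h import *
_,sd=snap('side','s7'); _,t=snap('top','t7')
for th in(0,.05,.1):
    x=-.162*np.cos(th)+.009*np.sin(th); z=.162*np.sin(th)+.009*np.cos(th)
    p=np.array([.5790,.0298])+(.115+x)*np.array([.9972,.075])+(-.065)*np.array([-.075,.9972]); P=[*p,.0692+z]; print(th,'bar right end side px',proj('side',P).round(1))
cv2.imwrite('pics/c7.png',np.hstack([cv2.resize(sd[140:270,270:400,::-1],(400,400),interpolation=2),cv2.resize(t[60:190,160:290,::-1],(400,400),interpolation=2)]))
```

```text
0 bar right end side px [305.2 214.2]
0.05 bar right end side px [305.5 212.2]
0.1 bar right end side px [306.  210.2]
```

View pics/c7.png

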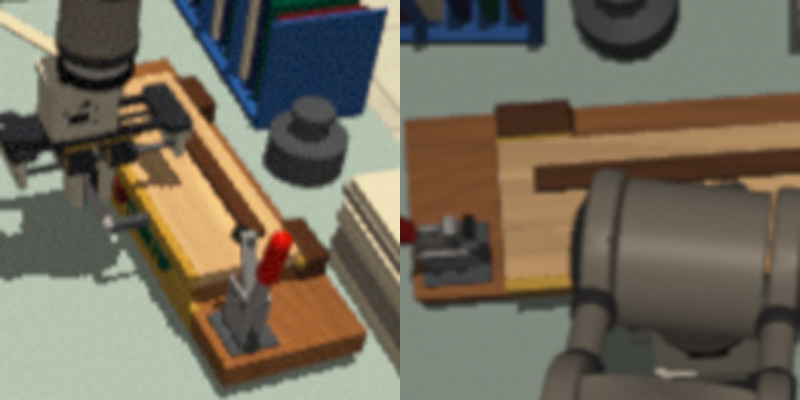

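{"fn": "apply_moves", "kwargs": {
  "delta_pos": [
    [0,0,0],
    [0,0,0],
    [0,0,0],
    [0,0,0.05],
    [0,0,0.1],
    [0,0,0.13],
    [0,0,0.13],
    [0,0,0.13]
  ],
  "dr": [
    [0,0,0],
    [0,0,0],
    [0,0,0],
    [0,0,0],
    [0,0,0],
    [0,0,0],
    [0,0,0],
    [0,0,0]
  ],
  "jaw": [0.28,0.28,0.28,0.28,0.28,0.28,0.28,0.28]
}}

```text
time: 28.52
tool_pos: [0.5339, 0.0259, 0.1133]
tool_rot: [3.141, 0.001, 1.646]
contact_force: [-0.3, -0.0, -0.4]
opening: 0.0259
grip_force: 0.0
```

{"fn": "apply_moves", "kwargs": {
  "delta_pos": [
    [0,0,0],
    [0,0,0],
    [0,0,0],
    [0,0,-0.02],
    [0,0,-0.03],
    [0,0,-0.05],
    [0,0,-0.06],
    [0,0,-0.06]
  ],
  "dr": [
    [0,0,0],
    [0,0,0],
    [0,0,0],
    [0,0,0],
    [0,0,0],
    [0,0,0],
    [0,0,0],
    [0,0,0]
  ],
  "jaw": [0,0,0,0,0,0,0,0]
}}

```text
time: 29.18
tool_pos: [0.5328, 0.0263, 0.0876]
tool_rot: [-3.139, -0.0, 1.646]
contact_force: [-0.3, 0.5, 0.5]
opening: 0.0005
grip_force: 0.0
```

{"fn": "apply_moves", "kwargs": {
  "delta_pos": [
    [0,0,-0.006],
    [0,0,-0.009],
    [0,0,-0.009],
    [0,0,-0.009]
  ],
  "dr": [
    [0,0,0],
    [0,0,0],
    [0,0,0],
    [0,0,0]
  ],
  "jaw": [0,0,0,0]
}}

```text
time: 29.52
tool_pos: [0.5338, 0.0262, 0.0857]
tool_rot: [3.141, 0.0, 1.646]
contact_force: [0.2, 0.5, -0.4]
opening: 0.0006
grip_force: 0.0
```

{"fn": "apply_moves", "kwargs": {
  "delta_pos": [
    [0,0,-0.004],
    [0,0,-0.005],
    [0,0,-0.005]
  ],
  "dr": [
    [0,0,0],
    [0,0,0],
    [0,0,0]
  ],
  "jaw": [0,0,0]
}}

```text
time: 29.77
tool_pos: [0.534, 0.0262, 0.0841]
tool_rot: [3.141, 0.0, 1.646]
contact_force: [-1.1, -0.3, 4.1]
opening: 0.0005
grip_force: 1.7
```

{"fn": "apply_moves", "kwargs": {
  "delta_pos": [
    [0,0,-0.003],
    [0,0,-0.003],
    [0,0,-0.003]
  ],
  "dr": [
    [0,0,0],
    [0,0,0],
    [0,0,0]
  ],
  "jaw": [0,0,0]
}}

```text
time: 30.02
tool_pos: [0.5341, 0.0262, 0.0838]
tool_rot: [3.14, 0.0, 1.646]
contact_force: [-3.2, 0.1, 12.3]
opening: 0.0005
grip_force: 6.2
```

Run:
```python
from h import *
t=np.load('pics/top0.npy'); s=np.load('pics/side0.npy')
def cen(im,box):
    x0,y0,w,h=box; m=mask(im,(-8,6),smin=150,vmin=80)[y0:y0+h,x0:x0+w]; c=blobs(m,20)[0]; M=cv2.moments(c); r=cv2.boundingRect(c)
    return (M['m10']/M['m00']+x0,M['m01']/M['m00']+y0),(r[0]+x0,r[1]+y0,r[2],r[3])
def tri(a,b):
    o1,d1=ray('top',a);o2,d2=ray('side',b); k=np.linalg.lstsq(np.c_[d1,-d2],o2-o1,rcond=None)[0]; p,q=o1+d1*k[0],o2+d2*k[1]; return ((p+q)/2).round(4),round(np.linalg.norm(p-q),4)
for nm,bt,bs,sg in(('L',(140,115,35,35),(285,120,30,35),1),('R',(345,105,30,30),(345,205,25,40),-1)):
    a,ra=cen(t,bt); b,rb=cen(s,bs); p,e=tri(a,b); p=p+[.0016,.0018,0]
    piv=np.array([.5795,.0298])+.035*np.array([.9972,.075])+sg*.215*np.array([-.075,.9972])
    d=p[:2]-piv; out=sg*(d@[-.075,.9972]); print(nm,a,ra,b,rb,'p',p,e,'piv',piv.round(4),'out',out.round(4),'x',(d@[.9972,.075]).round(4),'phi',np.arctan2(p[2]-.095,out).round(3),'r',np.hypot(p[2]-.095,out).round(4))
print('foot R',tri((334.3,123.3),(349,215.4)))
```

```text
L (151.86666666666667, 130.67777777777778) (148, 127, 9, 8) (298.02933333333334, 137.09066666666666) (296, 129, 5, 18) p [0.6051 0.2709 0.1578] 0.0027 piv [0.5983 0.2468] out 0.0235 x 0.0086 phi 1.213 r 0.0671
R (362.5375, 115.575) (359, 112, 8, 8) (358.8102310231023, 223.04290429042905) (354, 215, 11, 18) p [ 0.6349 -0.2017  0.1724] 0.0081 piv [ 0.6305 -0.182 ] out 0.02 x 0.0029 phi 1.318 r 0.0799
foot R (array([ 0.6265, -0.1449,  0.1483]), np.float64(0.0025))
```

{"fn": "apply_moves", "kwargs": {
  "delta_pos": [
    [0,0,0.1],
    [0,0,0.2],
    [0,0.05,0.3],
    [0.05,0.15,0.3525],
    [0.1,0.25,0.3525],
    [0.15,0.35,0.3525],
    [0.162,0.45,0.3525],
    [0.162,0.55,0.3525]
  ],
  "dr": [
    [0,0,0],
    [0,0,0],
    [0,0,0],
    [0,0,0],
    [0,0,0],
    [0,0,0],
    [0,0,0],
    [0,0,0]
  ],
  "jaw": [0,0,0,0.4,0.8,0.8,0.8,0.8]
}}

```text
time: 30.68
tool_pos: [0.5991, 0.2364, 0.223]
tool_rot: [3.141, 0.0, 1.645]
contact_force: [0.4, 0.6, -0.2]
opening: 0.029
grip_force: 0.0
```

{"fn": "apply_moves", "kwargs": {
  "delta_pos": [
    [0,0.069,0],
    [0,0.069,0],
    [0,0.069,0],
    [0,0.069,0]
  ],
  "dr": [
    [0,0,0],
    [0,0,0],
    [0,0,0],
    [0,0,0]
  ],
  "jaw": [0.8,0.8,0.8,0.8]
}}

```text
time: 31.02
tool_pos: [0.5978, 0.262, 0.2229]
tool_rot: [-3.141, 0.001, 1.646]
contact_force: [-0.1, -0.2, -0.4]
opening: 0.056
grip_force: 0.0
```

Run:
```python
from h import *
s,w=snap('wrist','w8'); print(s['tool_pos'])
for r,ph in((.035,1.25),(.105,1.25),(.105,1.4),(.105,1.15)):
    P=np.array([.599,.2468,.095])+r*np.array([-.075*np.cos(ph),.9972*np.cos(ph),np.sin(ph)]); print(r,ph,proj('wrist',P,s).round(0))
cv2.imwrite('pics/c8.png',w[:,:,::-1])
```

```text
[0.59778174 0.2620159  0.22293865]
0.035 1.25 [275. 214.]
0.105 1.25 [275. 215.]
0.105 1.4 [275. 241.]
0.105 1.15 [275. 198.]
```

View pics/c8.png

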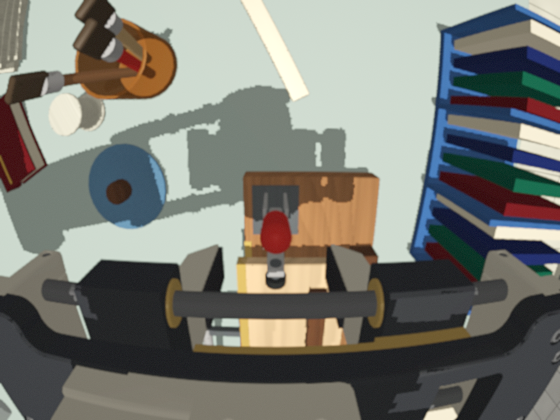

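{"fn": "apply_moves", "kwargs": {
  "delta_pos": [
    [0,0.0225,0],
    [0,0.0225,-0.05],
    [0,0.0225,-0.1],
    [0,0.0225,-0.165],
    [0,0.0225,-0.165],
    [0,0.0225,-0.165]
  ],
  "dr": [
    [0,0,0],
    [0,0,0],
    [0,0,0],
    [0,0,0],
    [0,0,0],
    [0,0,0]
  ],
  "jaw": [0.8,0.8,0.8,0.8,0.8,0.8]
}}

```text
time: 31.57
tool_pos: [0.5975, 0.2708, 0.1566]
tool_rot: [-3.139, 0.001, 1.645]
contact_force: [-0.4, 0.1, 0.0]
opening: 0.0736
grip_force: 0.0
```

{"fn": "apply_moves", "kwargs": {
  "delta_pos": [
    [0,0,0],
    [0,0,0],
    [0,0,0],
    [0,0,0],
    [0,0,0],
    [0,0,0],
    [0,0,0]
  ],
  "dr": [
    [0,0,0],
    [0,0,0],
    [0,0,0],
    [0,0,0],
    [0,0,0],
    [0,0,0],
    [0,0,0]
  ],
  "jaw": [0.1,0.1,0.1,0.1,0.1,0.1,0.1],
  "force": 30
}}

```text
time: 32.15
tool_pos: [0.598, 0.2716, 0.1575]
tool_rot: [3.141, -0.0, 1.646]
contact_force: [-0.7, -0.4, 0.3]
opening: 0.0315
grip_force: 0.0
```

Run:
```python
import numpy as np
f=lambda p,r=.085:np.array([r*np.cos(p),r*np.sin(p)])
def seg(a,b,n,sg):
    print(sg,a,b,[[round(float(v),3) for v in (-.075*sg*d[0]/.4,.9972*sg*d[0]/.4,d[1]/.4)] for d in [f(p)-f(a) for p in np.linspace(a,b,n+1)[1:]]])
for sg in(1,-1): seg(1.3,.75,6,sg);seg(.75,.25,6,sg); seg(.25,.14,3,sg)
```

```text
1 1.3 0.75 [[-0.001, 0.018, -0.006], [-0.003, 0.036, -0.014], [-0.004, 0.053, -0.023], [-0.005, 0.069, -0.034], [-0.006, 0.084, -0.046], [-0.007, 0.098, -0.06]]
1 0.75 0.25 [[-0.001, 0.011, -0.013], [-0.002, 0.022, -0.028], [-0.002, 0.031, -0.043], [-0.003, 0.039, -0.059], [-0.003, 0.045, -0.075], [-0.004, 0.05, -0.092]]
1 0.25 0.14 [[-0.0, 0.002, -0.008], [-0.0, 0.003, -0.015], [-0.0, 0.005, -0.023]]
-1 1.3 0.75 [[0.001, -0.018, -0.006], [0.003, -0.036, -0.014], [0.004, -0.053, -0.023], [0.005, -0.069, -0.034], [0.006, -0.084, -0.046], [0.007, -0.098, -0.06]]
-1 0.75 0.25 [[0.001, -0.011, -0.013], [0.002, -0.022, -0.028], [0.002, -0.031, -0.043], [0.003, -0.039, -0.059], [0.003, -0.045, -0.075], [0.004, -0.05, -0.092]]
-1 0.25 0.14 [[0.0, -0.002, -0.008], [0.0, -0.003, -0.015], [0.0, -0.005, -0.023]]
```

Still closing. I'll finish closing, then follow the arc.

{"fn": "apply_moves", "kwargs": {
  "delta_pos": [
    [0,0,0],
    [0,0,0],
    [0,0,0],
    [0,0,0]
  ],
  "dr": [
    [0,0,0],
    [0,0,0],
    [0,0,0],
    [0,0,0]
  ],
  "jaw": [0.1,0.1,0.1,0.1]
}}

```text
time: 32.48
tool_pos: [0.5978, 0.2716, 0.1573]
tool_rot: [-3.141, -0.0, 1.646]
contact_force: [-1.1, 0.8, 0.6]
opening: 0.0189
grip_force: 30.0
```

{"fn": "apply_moves", "kwargs": {
  "delta_pos": [
    [-0.001,0.018,-0.006],
    [-0.003,0.036,-0.014],
    [-0.004,0.053,-0.023],
    [-0.005,0.069,-0.034],
    [-0.006,0.084,-0.046],
    [-0.007,0.098,-0.06],
    [-0.007,0.098,-0.06]
  ],
  "dr": [
    [0,0,0],
    [0,0,0],
    [0,0,0],
    [0,0,0],
    [0,0,0],
    [0,0,0],
    [0,0,0]
  ],
  "jaw": [0.1,0.1,0.1,0.1,0.1,0.1,0.1]
}}

```text
time: 33.07
tool_pos: [0.5942, 0.3117, 0.1313]
tool_rot: [-3.139, 0.001, 1.647]
contact_force: [0.4, -1.1, 0.6]
opening: 0.0095
grip_force: 0.0
```

Run:
```python
from h import *
s,w=snap('wrist','w9'); _,sd=snap('side','s9'); _,t=snap('top','t9'); print(s['tool_pos'],s['opening'])
cv2.imwrite('pics/c9.png',np.hstack([w[100:400,130:430,::-1],cv2.resize(sd[105:205,255:355,::-1],(300,300),interpolation=2)]))
```

```text
[0.59416905 0.31172614 0.13130083] 0.009493006034809738
```

View pics/c9.png

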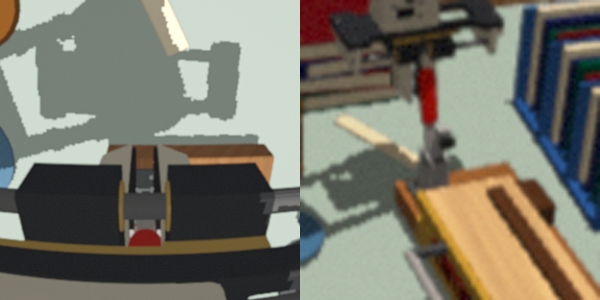

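The handle is still raised, because the fingers slipped off its round end. This time I'll push it from the inside with closed fingers. My 14 pictures are used, so from here I'm working from numbers only.

{"fn": "apply_moves", "kwargs": {
  "delta_pos": [
    [0,0,0.1],
    [0,0,0.2],
    [0,0,0.24],
    [0.01,-0.08,0.24],
    [0.01,-0.16,0.24],
    [0.01,-0.199,0.24],
    [0.01,-0.199,0.24],
    [0.01,-0.199,0.24]
  ],
  "dr": [
    [0,0,0],
    [0,0,0],
    [0,0,0],
    [0,0,0],
    [0,0,0],
    [0,0,0],
    [0,0,0],
    [0,0,0]
  ],
  "jaw": [0,0,0,0,0,0,0,0]
}}

```text
time: 33.88
tool_pos: [0.5994, 0.2304, 0.2297]
tool_rot: [3.141, -0.001, 1.644]
contact_force: [-0.5, -0.1, 0.4]
opening: 0.0006
grip_force: 0.0
```

{"fn": "apply_moves", "kwargs": {
  "delta_pos": [
    [0,0,-0.06],
    [0,0,-0.125],
    [0,0,-0.125],
    [0,0,-0.125]
  ],
  "dr": [
    [0,0,0],
    [0,0,0],
    [0,0,0],
    [0,0,0]
  ],
  "jaw": [0,0,0,0]
}}

```text
time: 34.22
tool_pos: [0.5983, 0.2321, 0.1782]
tool_rot: [-3.138, 0.0, 1.647]
contact_force: [0.0, 1.1, 0.2]
opening: 0.0005
grip_force: 0.0
```

Run:
```python
import numpy as np
for sg in(1,-1):
    piv=np.array([.5983,.2468]) if sg==1 else np.array([.6310,-.182])
    for p in (1.3,1.15,1.0,.85,.7,.55,.4,.3,.19,.1):
        c=.08*np.array([np.cos(p),np.sin(p)])+.0105*np.array([-np.sin(p),np.cos(p)]); o=c[0]-.0095
        print(sg,p,(piv+sg*o*np.array([-.075,.9972])).round(4),round(.095+c[1],4))
```

```text
1 1.3 [0.5982 0.2486] 0.1749
1 1.15 [0.5973 0.2604] 0.1723
1 1.0 [0.5964 0.2716] 0.168
1 0.85 [0.5956 0.2821] 0.162
1 0.7 [0.5949 0.2916] 0.1546
1 0.55 [0.5943 0.2999] 0.1458
1 0.4 [0.5938 0.3067] 0.1358
1 0.3 [0.5935 0.3104] 0.1287
1 0.19 [0.5933 0.3137] 0.1204
1 0.1 [0.5931 0.3157] 0.1134
-1 1.3 [ 0.6311 -0.1838] 0.1749
-1 1.15 [ 0.632  -0.1956] 0.1723
-1 1.0 [ 0.6329 -0.2068] 0.168
-1 0.85 [ 0.6337 -0.2173] 0.162
-1 0.7 [ 0.6344 -0.2268] 0.1546
-1 0.55 [ 0.635  -0.2351] 0.1458
-1 0.4 [ 0.6355 -0.2419] 0.1358
-1 0.3 [ 0.6358 -0.2456] 0.1287
-1 0.19 [ 0.636  -0.2489] 0.1204
-1 0.1 [ 0.6362 -0.2509] 0.1134
```

{"fn": "apply_moves", "kwargs": {
  "delta_pos": [
    [0,0.041,-0.007],
    [-0.002,0.071,-0.013],
    [-0.004,0.099,-0.024],
    [-0.006,0.125,-0.039],
    [-0.008,0.149,-0.057],
    [-0.009,0.17,-0.079],
    [-0.01,0.1865,-0.104],
    [-0.01,0.1865,-0.104]
  ],
  "dr": [
    [0,0,0],
    [0,0,0],
    [0,0,0],
    [0,0,0],
    [0,0,0],
    [0,0,0],
    [0,0,0],
    [0,0,0]
  ],
  "jaw": [0,0,0,0,0,0,0,0]
}}

```text
time: 34.88
tool_pos: [0.5951, 0.3084, 0.1376]
tool_rot: [3.14, -0.001, 1.648]
contact_force: [0.4, 1.3, 0.6]
opening: 0.0003
grip_force: 0.6
```

{"fn": "apply_moves", "kwargs": {
  "delta_pos": [
    [0,0.004,-0.01],
    [0,0.009,-0.018],
    [0,0.012,-0.025],
    [0,0.012,-0.025]
  ],
  "dr": [
    [0,0,0],
    [0,0,0],
    [0,0,0],
    [0,0,0]
  ],
  "jaw": [0,0,0,0]
}}

```text
time: 35.22
tool_pos: [0.5951, 0.3122, 0.1289]
tool_rot: [3.14, -0.002, 1.646]
contact_force: [-1.0, 0.5, 4.2]
opening: 0.0007
grip_force: 1.7
```

{"fn": "apply_moves", "kwargs": {
  "delta_pos": [
    [0,0.002,-0.008],
    [0,0.004,-0.014],
    [0,0.004,-0.014]
  ],
  "dr": [
    [0,0,0],
    [0,0,0],
    [0,0,0]
  ],
  "jaw": [0,0,0]
}}

```text
time: 35.47
tool_pos: [0.5952, 0.314, 0.1236]
tool_rot: [3.14, -0.003, 1.646]
contact_force: [-1.3, 1.3, 4.6]
opening: 0.0007
grip_force: 2.0
```

{"fn": "apply_moves", "kwargs": {
  "delta_pos": [
    [0,0.002,-0.008],
    [0,0.003,-0.01],
    [0,0.003,-0.01]
  ],
  "dr": [
    [0,0,0],
    [0,0,0],
    [0,0,0]
  ],
  "jaw": [0,0,0]
}}

```text
time: 35.72
tool_pos: [0.5954, 0.315, 0.1205]
tool_rot: [3.139, -0.003, 1.646]
contact_force: [-2.3, 1.2, 8.0]
opening: 0.0005
grip_force: 3.8
```

{"fn": "apply_moves", "kwargs": {
  "delta_pos": [
    [0,0,-0.004],
    [0,0,-0.006],
    [0,0,-0.006]
  ],
  "dr": [
    [0,0,0],
    [0,0,0],
    [0,0,0]
  ],
  "jaw": [0,0,0]
}}

```text
time: 35.97
tool_pos: [0.5954, 0.3153, 0.1195]
tool_rot: [3.138, -0.003, 1.646]
contact_force: [-4.8, 1.2, 14.2]
opening: 0.0006
grip_force: 6.9
```

{"fn": "apply_moves", "kwargs": {
  "delta_pos": [
    [0,0,-0.004],
    [0,0,-0.004],
    [0,0,-0.004]
  ],
  "dr": [
    [0,0,0],
    [0,0,0],
    [0,0,0]
  ],
  "jaw": [0,0,0]
}}

```text
time: 36.22
tool_pos: [0.5955, 0.3155, 0.1186]
tool_rot: [3.137, -0.004, 1.646]
contact_force: [-5.7, 1.3, 16.9]
opening: 0.0002
grip_force: 8.7
```

{"fn": "apply_moves", "kwargs": {
  "delta_pos": [
    [0,0,-0.004],
    [0,0,-0.004],
    [0,0,-0.004]
  ],
  "dr": [
    [0,0,0],
    [0,0,0],
    [0,0,0]
  ],
  "jaw": [0,0,0]
}}

```text
time: 36.47
tool_pos: [0.5955, 0.3157, 0.1179]
tool_rot: [3.137, -0.004, 1.646]
contact_force: [-7.7, 1.4, 22.2]
opening: 0.0007
grip_force: 10.8
```

{"fn": "apply_moves", "kwargs": {
  "delta_pos": [
    [0,0,0.1],
    [0,0,0.2],
    [0,0,0.29],
    [0,-0.1,0.29],
    [0,-0.2,0.29],
    [0,-0.3,0.29],
    [0,-0.4,0.29],
    [0,-0.5,0.29]
  ],
  "dr": [
    [0,0,0],
    [0,0,0],
    [0,0,0],
    [0,0,0],
    [0,0,0],
    [0,0,0],
    [0,0,0],
    [0,0,0]
  ],
  "jaw": [0,0,0,0,0,0,0,0]
}}

```text
time: 37.13
tool_pos: [0.5949, 0.1124, 0.2292]
tool_rot: [3.14, -0.001, 1.647]
contact_force: [1.4, 1.0, -0.3]
opening: 0.0002
grip_force: 0.0
```

{"fn": "apply_moves", "kwargs": {
  "delta_pos": [
    [0,-0.1,0],
    [0.02,-0.2,0],
    [0.04,-0.3,0],
    [0.06,-0.4,0],
    [0.08,-0.5,0],
    [0.088,-0.6,0],
    [0.088,-0.7,0],
    [0.088,-0.7,0]
  ],
  "dr": [
    [0,0,0],
    [0,0,0],
    [0,0,0],
    [0,0,0],
    [0,0,0],
    [0,0,0],
    [0,0,0],
    [0,0,0]
  ],
  "jaw": [0,0,0,0,0,0,0,0]
}}

```text
time: 37.8
tool_pos: [0.63, -0.1739, 0.2283]
tool_rot: [3.141, 0.003, 1.639]
contact_force: [-0.1, 0.3, 0.5]
opening: 0.0002
grip_force: 0.0
```

{"fn": "apply_moves", "kwargs": {
  "delta_pos": [
    [0,0,0],
    [0,0,0],
    [0,0,0]
  ],
  "dr": [
    [0,0,0],
    [0,0,0],
    [0,0,0]
  ],
  "jaw": [0,0,0]
}}

```text
time: 38.05
tool_pos: [0.6306, -0.165, 0.2289]
tool_rot: [3.141, -0.001, 1.647]
contact_force: [-0.3, 0.7, 0.1]
opening: 0.0007
grip_force: 0.0
```

{"fn": "apply_moves", "kwargs": {
  "delta_pos": [
    [0,0,-0.07],
    [0,0,-0.13],
    [0,0,-0.13],
    [0,0,-0.13]
  ],
  "dr": [
    [0,0,0],
    [0,0,0],
    [0,0,0],
    [0,0,0]
  ],
  "jaw": [0,0,0,0]
}}

```text
time: 38.38
tool_pos: [0.63, -0.1648, 0.176]
tool_rot: [-3.139, -0.001, 1.648]
contact_force: [-0.2, 0.1, 0.3]
opening: 0.0004
grip_force: 0.0
```

{"fn": "apply_moves", "kwargs": {
  "delta_pos": [
    [0,-0.047,-0.005],
    [0.003,-0.077,-0.012],
    [0.005,-0.105,-0.022],
    [0.007,-0.131,-0.037],
    [0.009,-0.155,-0.056],
    [0.01,-0.175,-0.078],
    [0.011,-0.192,-0.103],
    [0.011,-0.192,-0.103]
  ],
  "dr": [
    [0,0,0],
    [0,0,0],
    [0,0,0],
    [0,0,0],
    [0,0,0],
    [0,0,0],
    [0,0,0],
    [0,0,0]
  ],
  "jaw": [0,0,0,0,0,0,0,0]
}}

```text
time: 39.05
tool_pos: [0.6353, -0.2448, 0.1349]
tool_rot: [3.14, 0.001, 1.645]
contact_force: [0.1, 0.6, 1.2]
opening: 0.0004
grip_force: 0.9
```

{"fn": "apply_moves", "kwargs": {
  "delta_pos": [
    [0,-0.004,-0.01],
    [0,-0.009,-0.018],
    [0,-0.012,-0.025],
    [0,-0.012,-0.025]
  ],
  "dr": [
    [0,0,0],
    [0,0,0],
    [0,0,0],
    [0,0,0]
  ],
  "jaw": [0,0,0,0]
}}

```text
time: 39.38
tool_pos: [0.6356, -0.2489, 0.1264]
tool_rot: [3.139, 0.002, 1.646]
contact_force: [1.2, -0.0, 3.4]
opening: 0.0005
grip_force: 1.7
```

{"fn": "apply_moves", "kwargs": {
  "delta_pos": [
    [0,-0.002,-0.008],
    [0,-0.004,-0.014],
    [0,-0.004,-0.014]
  ],
  "dr": [
    [0,0,0],
    [0,0,0],
    [0,0,0]
  ],
  "jaw": [0,0,0]
}}

```text
time: 39.63
tool_pos: [0.6357, -0.2507, 0.1211]
tool_rot: [3.139, 0.003, 1.646]
contact_force: [1.2, -0.7, 5.7]
opening: 0.0006
grip_force: 2.2
```

{"fn": "apply_moves", "kwargs": {
  "delta_pos": [
    [0,0,-0.003],
    [0,0,-0.005],
    [0,0,-0.005]
  ],
  "dr": [
    [0,0,0],
    [0,0,0],
    [0,0,0]
  ],
  "jaw": [0,0,0]
}}

```text
time: 39.88
tool_pos: [0.6359, -0.2509, 0.1203]
tool_rot: [3.138, 0.004, 1.646]
contact_force: [0.5, -1.0, 9.3]
opening: 0.0005
grip_force: 4.5
```

{"fn": "apply_moves", "kwargs": {
  "delta_pos": [
    [0,0,-0.004],
    [0,0,-0.004],
    [0,0,-0.004]
  ],
  "dr": [
    [0,0,0],
    [0,0,0],
    [0,0,0]
  ],
  "jaw": [0,0,0]
}}

```text
time: 40.13
tool_pos: [0.636, -0.2512, 0.1195]
tool_rot: [3.137, 0.004, 1.646]
contact_force: [-0.5, 0.1, 12.0]
opening: 0.0001
grip_force: 6.2
```

{"fn": "apply_moves", "kwargs": {
  "delta_pos": [
    [0,0,-0.004],
    [0,0,-0.004],
    [0,0,-0.004]
  ],
  "dr": [
    [0,0,0],
    [0,0,0],
    [0,0,0]
  ],
  "jaw": [0,0,0]
}}

```text
time: 40.38
tool_pos: [0.6361, -0.2514, 0.1188]
tool_rot: [3.137, 0.005, 1.646]
contact_force: [-1.9, 0.1, 15.6]
opening: 0.0004
grip_force: 8.2
```

{"fn": "apply_moves", "kwargs": {
  "delta_pos": [
    [0,0,-0.004],
    [0,0,-0.005],
    [0,0,-0.005]
  ],
  "dr": [
    [0,0,0],
    [0,0,0],
    [0,0,0]
  ],
  "jaw": [0,0,0]
}}

```text
time: 40.63
tool_pos: [0.6361, -0.2516, 0.118]
tool_rot: [3.136, 0.006, 1.646]
contact_force: [-4.4, 0.8, 22.2]
opening: 0.0004
grip_force: 11.1
```

{"fn": "apply_moves", "kwargs": {
  "delta_pos": [
    [0,0,0.1],
    [0,0,0.2],
    [-0.1,0.05,0.27],
    [-0.2,0.12,0.27],
    [-0.3,0.2,0.27],
    [-0.4,0.3,0.27],
    [-0.45,0.4,0.27],
    [-0.45,0.4,0.27]
  ],
  "dr": [
    [0,0,0],
    [0,0,0],
    [0,0,0],
    [0,0,0],
    [0,0,0],
    [0,0,0],
    [0,0,0],
    [0,0,0]
  ],
  "jaw": [0,0,0,0,0,0.3,0.7,0.7]
}}

```text
time: 41.3
tool_pos: [0.4532, -0.0897, 0.2206]
tool_rot: [-3.141, 0.001, 1.645]
contact_force: [0.5, -0.1, 0.5]
opening: 0.0162
grip_force: 0.0
```

Run:
```python
from h import *
_,t=snap('top','t10'); _,sd=snap('side','s10')
for c in blobs(mask(t,(95,125),smin=100),300):
    x,y,w,h=cv2.boundingRect(c)
    if y>100: print('blue',(x,y,w,h),cv2.contourArea(c),np.round(wrect('top',c,.014),1))
# red handles
for n,im in(('top',t),('side',sd)):
    for c in blobs(mask(im,(-8,6),smin=150,vmin=60),25):
        b=cv2.boundingRect(c)
        if cv2.contourArea(c)<900: print(n,'red',b)
for nm,piv,sg in(('L',(.5983,.2468),1),('R',(.631,-.182),-1)):
    for th in(.05,.3):
        P=[np.array([piv[0]-.075*sg*r*np.cos(th+.14),piv[1]+sg*r*np.cos(th+.14),.095+r*np.sin(th+.14)]) for r in(.035,.105)]
        print(nm,th,'top',[proj('top',p-[.0016,.0018,0]).round(0).tolist() for p in P],'side',[proj('side',p).round(0).tolist() for p in P])
# pot rim: bright low-sat blob near (426,201)
hsv=cv2.cvtColor(t,cv2.COLOR_RGB2HSV)
for r in [(160,390),]:
    g=cv2.GaussianBlur(cv2.cvtColor(t,cv2.COLOR_RGB2GRAY),(3,3),0)[150:260,370:490]
    ci=cv2.HoughCircles(g,cv2.HOUGH_GRADIENT,1,40,param1=80,param2=15,minRadius=17,maxRadius=26); print('circ',None if ci is None else (ci[0]+[370,150,0]).round(1).tolist())
g0=cv2.GaussianBlur(cv2.cvtColor(np.load('pics/top0.npy'),cv2.COLOR_RGB2GRAY),(3,3),0)[150:260,370:490]
print('circ0',(cv2.HoughCircles(g0,cv2.HOUGH_GRADIENT,1,40,param1=80,param2=15,minRadius=17,maxRadius=26)[0]+[370,150,0]).round(1).tolist())
```

```text
blue (158, 198, 42, 42) 1323.5 [410.  236.9 104.8 104.3   0.5]
blue (353, 251, 28, 43) 776.5 [ 270.5 -247.    62.3  108.5   81.1]
top red (124, 136, 28, 8)
top red (145, 0, 6, 46)
top red (188, 0, 5, 47)
top red (103, 0, 5, 44)
top red (364, 118, 27, 10)
top red (105, 197, 17, 10)
top red (529, 155, 23, 7)
side red (93, 17, 28, 27)
side red (242, 95, 28, 25)
side red (173, 167, 34, 23)
side red (397, 374, 13, 46)
side red (357, 243, 17, 18)
L 0.05 top [[154.0, 140.0], [123.0, 141.0]] side [[295.0, 149.0], [288.0, 136.0]]
L 0.3 top [[154.0, 139.0], [123.0, 139.0]] side [[295.0, 147.0], [289.0, 131.0]]
R 0.05 top [[362.0, 125.0], [392.0, 122.0]] side [[358.0, 245.0], [371.0, 259.0]]
R 0.3 top [[362.0, 124.0], [392.0, 120.0]] side [[358.0, 242.0], [371.0, 251.0]]
circ [[426.5, 201.5, 20.8]]
circ0 [[426.5, 201.5, 20.8]]
```

{"fn": "apply_moves", "kwargs": {
  "delta_pos": [
    [0,0.1,0],
    [0,0.2,0],
    [-0.03,0.28,0],
    [-0.05,0.28,0],
    [-0.05,0.28,0]
  ],
  "dr": [
    [0,0,0.25],
    [0,0,0.5],
    [0,0,0.75],
    [0,0,1],
    [0,0,1]
  ],
  "jaw": [0.7,0.7,0.7,0.7,0.7]
}}

```text
time: 41.82
tool_pos: [0.4343, 0.0225, 0.2207]
tool_rot: [-3.141, 0.0, 2.154]
contact_force: [-0.1, 0.3, -0.2]
opening: 0.0569
grip_force: 0.0
```

{"fn": "apply_moves", "kwargs": {
  "delta_pos": [
    [0,0.1,0],
    [0,0.2,0],
    [-0.03,0.28,0],
    [-0.05,0.28,0],
    [-0.05,0.28,0]
  ],
  "dr": [
    [0,0,0.25],
    [0,0,0.5],
    [0,0,0.75],
    [0,0,1],
    [0,0,1]
  ],
  "jaw": [0.7,0.7,0.7,0.7,0.7]
}}

```text
time: 42.23
tool_pos: [0.415, 0.1339, 0.2205]
tool_rot: [-3.141, -0.0, 2.649]
contact_force: [0.1, 0.1, -0.9]
opening: 0.0642
grip_force: 0.0
```

{"fn": "apply_moves", "kwargs": {
  "delta_pos": [
    [0,0.1,0],
    [0,0.2,0],
    [0,0.26,-0.1],
    [0,0.26,-0.1],
    [0,0.26,-0.1],
    [0,0.26,-0.1],
    [0,0.26,-0.1]
  ],
  "dr": [
    [0,0,0.25],
    [0,0,0.5],
    [0,0,0.75],
    [0,0,0.99],
    [0,0,0.99],
    [0,0,0.99],
    [0,0,0.99]
  ],
  "jaw": [0.7,0.7,0.7,0.7,0.7,0.7,0.7]
}}

```text
time: 42.82
tool_pos: [0.4167, 0.2364, 0.1813]
tool_rot: [3.141, 0.002, 3.133]
contact_force: [0.3, -0.4, -0.2]
opening: 0.0644
grip_force: 0.0
```

Run:
```python
from h import *
s,w=snap('wrist','w11'); print(s['tool_pos'],s['tool_rot'])
for c in blobs(mask(w,(95,125),smin=90),1500): print('blue',cv2.boundingRect(c),cv2.contourArea(c),np.round(wrect('wrist',c,.014,s),1))
for c in blobs(mask(w,(5,18),smin=80,vmax=200),40):
    b=cv2.boundingRect(c); M=cv2.moments(c); u=(M['m10']/M['m00'],M['m01']/M['m00']); print('brown',b,onz('wrist',u,.042,s).round(4)[:2])
```

```text
[0.41672241 0.23639286 0.18129444] [3.14137882e+00 1.68227786e-03 3.13262049e+00]
blue (223, 127, 105, 102) 8252.0 [408.7 237.1 107.5 106.7  89.6]
brown (375, 165, 122, 101) [0.437  0.3986]
brown (196, 319, 109, 28) [0.5783 0.2163]
brown (536, 366, 24, 54) [0.8919 0.8563]
brown (263, 170, 26, 30) [0.4074 0.2373]
brown (500, 238, 43, 9) [0.4781 0.5584]
brown (534, 251, 17, 16) [0.5079 0.6   ]
```

{"fn": "apply_moves", "kwargs": {
  "delta_pos": [
    [-0.019,0.003,0],
    [-0.019,0.003,-0.1],
    [-0.019,0.003,-0.2],
    [-0.019,0.003,-0.3],
    [-0.019,0.003,-0.38],
    [-0.019,0.003,-0.404],
    [-0.019,0.003,-0.404],
    [-0.019,0.003,-0.404]
  ],
  "dr": [
    [0,0,0],
    [0,0,0],
    [0,0,0],
    [0,0,0],
    [0,0,0],
    [0,0,0],
    [0,0,0],
    [0,0,0]
  ],
  "jaw": [0.7,0.7,0.7,0.7,0.7,0.7,0.7,0.7]
}}

```text
time: 43.53
tool_pos: [0.4084, 0.2387, 0.0201]
tool_rot: [3.141, 0.001, 3.14]
contact_force: [0.1, -0.5, 0.2]
opening: 0.0644
grip_force: 0.0
```

{"fn": "apply_moves", "kwargs": {
  "delta_pos": [
    [0,0,0],
    [0,0,0],
    [0,0,0],
    [0,0,0],
    [0,0,0],
    [0,0,0],
    [0,0,0],
    [0,0,0]
  ],
  "dr": [
    [0,0,0],
    [0,0,0],
    [0,0,0],
    [0,0,0],
    [0,0,0],
    [0,0,0],
    [0,0,0],
    [0,0,0]
  ],
  "jaw": [0.15,0.15,0.15,0.15,0.15,0.15,0.15,0.15],
  "force": 30
}}

```text
time: 44.2
tool_pos: [0.4078, 0.2387, 0.0193]
tool_rot: [3.141, 0.0, 3.141]
contact_force: [-1.3, -0.9, 6.2]
opening: 0.027
grip_force: 30.0
```

{"fn": "apply_moves", "kwargs": {
  "delta_pos": [
    [0,0,0.05],
    [0,0,0.12],
    [0,0,0.2],
    [0,0,0.3],
    [0,0,0.4],
    [0,0,0.43],
    [0,0,0.43]
  ],
  "dr": [
    [0,0,0],
    [0,0,0],
    [0,0,0],
    [0,0,0],
    [0,0,0],
    [0,0,0],
    [0,0,0]
  ],
  "jaw": [0.15,0.15,0.15,0.15,0.15,0.15,0.15],
  "force": 40
}}

```text
time: 44.78
tool_pos: [0.4094, 0.2394, 0.1942]
tool_rot: [3.139, 0.007, 3.141]
contact_force: [0.1, -0.4, -2.6]
opening: 0.027
grip_force: 40.0
```

{"fn": "apply_moves", "kwargs": {
  "delta_pos": [
    [0,-0.09,0],
    [0,-0.18,0],
    [0,-0.27,0],
    [0,-0.36,0],
    [0,-0.45,0],
    [0,-0.54,0],
    [0,-0.63,0],
    [0,-0.7,0]
  ],
  "dr": [
    [0,0,0],
    [0,0,0],
    [0,0,0],
    [0,0,0],
    [0,0,0],
    [0,0,0],
    [0,0,0],
    [0,0,0]
  ],
  "jaw": [0.15,0.15,0.15,0.15,0.15,0.15,0.15,0.15]
}}

```text
time: 45.45
tool_pos: [0.4063, -0.0434, 0.189]
tool_rot: [3.141, -0.003, 3.14]
contact_force: [0.7, 0.1, -1.3]
opening: 0.0271
grip_force: 40.0
```

{"fn": "apply_moves", "kwargs": {
  "delta_pos": [
    [0,0,0],
    [0,0,0],
    [0,0,0]
  ],
  "dr": [
    [0,0,0],
    [0,0,0],
    [0,0,0]
  ],
  "jaw": [0.15,0.15,0.15]
}}

```text
time: 45.7
tool_pos: [0.4068, -0.0409, 0.1895]
tool_rot: [3.14, -0.003, 3.14]
contact_force: [0.5, -0.1, -2.1]
opening: 0.0268
grip_force: 40.0
```

Run:
```python
from h import *
s,w=snap('wrist','w12'); print(s['tool_pos'],s['tool_rot'],s['opening'])
z=s['tool_pos'][2]-.0193+.014
for c in blobs(mask(w,(95,125),smin=90),800): print('blue',cv2.boundingRect(c),cv2.contourArea(c),np.round(wrect('wrist',c,z,s),1))
_,t=snap('top','t12'); g=cv2.GaussianBlur(cv2.cvtColor(t,cv2.COLOR_RGB2GRAY),(3,3),0)[150:260,370:490]
ci=cv2.HoughCircles(g,cv2.HOUGH_GRADIENT,1,40,param1=80,param2=15,minRadius=17,maxRadius=26); print('circ',None if ci is None else (ci[0]+[370,150,0]).round(1).tolist())
if ci is not None: print('pot',onz('top',ci[0][0][:2]+[370,150],.088)+[.0016,.0018,0])
# rim by brightness: outer contour of pot region
hsv=cv2.cvtColor(t,cv2.COLOR_RGB2HSV)
m=cv2.inRange(t,(120,110,100),(255,255,255)); m[:, :380]=0; m[:150]=0;m[250:]=0;m[:,470:]=0
for c in blobs(m,150): print('bright',cv2.boundingRect(c),np.round(wrect('top',c,.088),1))
print(t[201,395:460,:].tolist()[::3])
```

```text
[ 0.40680659 -0.04092239  0.18954836] [ 3.14020121e+00 -2.89096591e-03  3.13992005e+00] 0.026808116766979594
blue (181, 164, 188, 100) 13206.0 [381.8 -40.9 107.6  56.7  89.9]
blue (41, 17, 120, 111) 9885.5 [ 302.1 -140.7   77.5   63.6   52.2]
blue (240, 319, 69, 19) 967.5 [456.  -41.4  42.9  14.9  90. ]
circ [[426.5, 201.5, 20.8]]
pot [ 0.45114542 -0.37267395  0.088     ]
bright (380, 150, 90, 100) [ 455.1 -370.4  216.8  241.8   89.3]
bright (424, 150, 19, 14) [ 5.589e+02 -3.924e+02  3.180e+01  4.410e+01  1.000e-01]
[[63, 68, 63], [64, 64, 59], [63, 58, 52], [63, 57, 52], [173, 162, 148], [179, 164, 148], [178, 164, 148], [178, 163, 147], [177, 163, 147], [177, 163, 147], [177, 163, 146], [176, 163, 147], [171, 157, 142], [68, 63, 58], [64, 60, 54], [66, 60, 55], [66, 61, 56], [99, 98, 91], [130, 135, 124], [123, 132, 121], [122, 131, 120], [123, 132, 121]]
```

{"fn": "apply_moves", "kwargs": {
  "delta_pos": [
    [0.02,-0.09,0],
    [0.04,-0.18,0],
    [0.06,-0.27,0],
    [0.08,-0.36,0],
    [0.1,-0.45,0],
    [0.107,-0.54,0],
    [0.107,-0.63,0],
    [0.107,-0.72,0]
  ],
  "dr": [
    [0,0,0],
    [0,0,0],
    [0,0,0],
    [0,0,0],
    [0,0,0],
    [0,0,0],
    [0,0,0],
    [0,0,0]
  ],
  "jaw": [0.15,0.15,0.15,0.15,0.15,0.15,0.15,0.15]
}}

```text
time: 46.47
tool_pos: [0.4511, -0.3297, 0.1903]
tool_rot: [3.141, -0.0, -3.14]
contact_force: [0.5, 0.1, -1.9]
opening: 0.0268
grip_force: 40.0
```

{"fn": "apply_moves", "kwargs": {
  "delta_pos": [
    [0,-0.06,0],
    [0,-0.11,0],
    [0,-0.11,0],
    [0,-0.11,-0.06],
    [0,-0.11,-0.12],
    [0,-0.11,-0.18],
    [0,-0.11,-0.18],
    [0,-0.11,-0.18]
  ],
  "dr": [
    [0,0,0],
    [0,0,0],
    [0,0,0],
    [0,0,0],
    [0,0,0],
    [0,0,0],
    [0,0,0],
    [0,0,0]
  ],
  "jaw": [0.15,0.15,0.15,0.15,0.15,0.15,0.15,0.15]
}}

```text
time: 47.13
tool_pos: [0.4506, -0.3715, 0.118]
tool_rot: [3.139, -0.002, -3.141]
contact_force: [1.1, -0.2, -1.1]
opening: 0.0267
grip_force: 40.0
```

{"fn": "apply_moves", "kwargs": {
  "delta_pos": [
    [-0.003,-0.004,0],
    [-0.003,-0.004,-0.015],
    [-0.003,-0.004,-0.03],
    [-0.003,-0.004,-0.034],
    [-0.003,-0.004,-0.034]
  ],
  "dr": [
    [0,0,0],
    [0,0,0],
    [0,0,0],
    [0,0,0],
    [0,0,0]
  ],
  "jaw": [0.15,0.15,0.15,0.15,0.15]
}}

```text
time: 47.55
tool_pos: [0.4491, -0.3748, 0.105]
tool_rot: [3.141, -0.0, 3.141]
contact_force: [0.6, -0.3, -1.1]
opening: 0.0267
grip_force: 40.0
```

{"fn": "apply_moves", "kwargs": {
  "delta_pos": [
    [0,0,-0.005],
    [0,0,-0.01],
    [0,0,-0.01]
  ],
  "dr": [
    [0,0,0],
    [0,0,0],
    [0,0,0]
  ],
  "jaw": [0.15,0.15,0.15]
}}

```text
time: 47.8
tool_pos: [0.4492, -0.3749, 0.101]
tool_rot: [3.141, -0.0, 3.141]
contact_force: [0.8, 0.7, -1.9]
opening: 0.0269
grip_force: 40.0
```

Free of contact with the plug about 6 mm inside the mouth. Lowering the last bit, then releasing.

{"fn": "apply_moves", "kwargs": {
  "delta_pos": [
    [0,0,-0.003],
    [0,0,-0.005],
    [0,0,-0.005]
  ],
  "dr": [
    [0,0,0],
    [0,0,0],
    [0,0,0]
  ],
  "jaw": [0.15,0.15,0.15]
}}

```text
time: 48.05
tool_pos: [0.4493, -0.375, 0.0996]
tool_rot: [-3.141, 0.0, 3.141]
contact_force: [-1.4, -0.5, 0.5]
opening: 0.0267
grip_force: 40.0
```

{"fn": "apply_moves", "kwargs": {
  "delta_pos": [
    [0,0,0],
    [0,0,0],
    [0,0,0],
    [0,0,0],
    [0,0,0.1],
    [0,0,0.2],
    [0,0,0.3],
    [0,0,0.3]
  ],
  "dr": [
    [0,0,0],
    [0,0,0],
    [0,0,0],
    [0,0,0],
    [0,0,0],
    [0,0,0],
    [0,0,0],
    [0,0,0]
  ],
  "jaw": [0.6,0.6,0.6,0.6,0.6,0.6,0.6,0.6]
}}

```text
time: 48.72
tool_pos: [0.4519, -0.3777, 0.2281]
tool_rot: [-3.131, 0.01, 3.141]
contact_force: [0.4, -0.3, 1.4]
opening: 0.055
grip_force: 0.0
```

{"fn": "apply_moves", "kwargs": {
  "delta_pos": [
    [0,0.1,0],
    [0,0.2,0],
    [-0.1,0.3,0],
    [-0.1,0.4,0],
    [-0.1,0.5,0],
    [-0.1,0.6,0],
    [-0.1,0.7,0],
    [-0.1,0.7,0]
  ],
  "dr": [
    [0,0,0],
    [0,0,0],
    [0,0,0],
    [0,0,0],
    [0,0,0],
    [0,0,0],
    [0,0,0],
    [0,0,0]
  ],
  "jaw": [0.6,0.6,0.6,0.6,0.6,0.6,0.6,0.6]
}}

```text
time: 49.38
tool_pos: [0.4082, -0.0896, 0.2194]
tool_rot: [3.139, -0.0, -3.138]
contact_force: [-0.6, 0.1, -0.2]
opening: 0.0546
grip_force: 0.0
```

Run:
```python
from h import *
_,t=snap('top','t13'); _,sd=snap('side','s13')
for n,im,z in(('top',t,.094),('side',sd,.094)):
    for c in blobs(mask(im,(95,125),smin=100),250):
        x,y,w,h=cv2.boundingRect(c)
        if y>100: print(n,(x,y,w,h),cv2.contourArea(c),np.round(wrect(n,c,z),1))
for c in blobs(mask(sd,(-10,6)),30): 
    b=cv2.boundingRect(c)
    if 280<b[0]<400: print('side red',b)
t0=np.load('pics/top0.npy'); d=cv2.absdiff(t0,t).max(2); m=(d>45).astype(np.uint8)*255
for c in blobs(cv2.morphologyEx(m,cv2.MORPH_CLOSE,np.ones((5,5))),60): print('diff',cv2.boundingRect(c),cv2.contourArea(c))
b=np.array([.5795,.0298,.045]); 
# books visible under board: spine strip
print('m',[cv2.boundingRect(c) for c in blobs(mask(t,(-10,6))[140:165,200:300],10)],'g',[cv2.boundingRect(c) for c in blobs(mask(t,(65,88),smin=100)[140:165,200:320],10)])
```

```text
top (405, 179, 45, 45) 1510.5 [ 450.7 -373.7  106.   105.9   88.9]
top (357, 254, 24, 40) 560.0 [ 272.4 -235.2   45.7   97.3   70.9]
side (326, 108, 69, 74) 2441.5 [853.5 311.3 496.9 241.   90. ]
side (213, 255, 39, 49) 1470.5 [ 275.2 -242.4  156.3   99.3   78.2]
side (292, 289, 45, 38) 1175.5 [ 452.9 -375.4  103.4  106.8   36.1]
side (0, 349, 20, 23) 325.5 [-219.7 -349.5   36.    55.7   11.9]
side (406, 395, 39, 25) 253.0 [ 578.8 -665.2   31.5   78.5   39.3]
side red (397, 373, 14, 47)
side red (357, 243, 17, 18)
side red (287, 136, 10, 14)
diff (79, 167, 308, 253) 27782.5
diff (123, 70, 219, 106) 10864.0
diff (0, 298, 106, 89) 6196.5
diff (406, 178, 45, 47) 1526.5
diff (157, 197, 44, 44) 1425.0
diff (347, 111, 45, 27) 605.0
diff (0, 398, 13, 16) 101.5
m [(22, 12, 38, 4)] g []
```

{"fn": "apply_moves", "kwargs": {
  "delta_pos": [
    [0,0.1,0],
    [0,0.2,0],
    [0,0.3,0],
    [0,0.4,0],
    [0,0.5,0],
    [-0.05,0.6,0],
    [-0.05,0.7,0],
    [-0.05,0.7,0]
  ],
  "dr": [
    [0,0,0],
    [0,0,0],
    [0,0,0],
    [0,0,0],
    [0,0,0],
    [0,0,0],
    [0,0,0],
    [0,0,0]
  ],
  "jaw": [0.6,0.6,0.6,0.6,0.6,0.6,0.6,0.6]
}}

```text
time: 50.15
tool_pos: [0.3891, 0.1898, 0.2194]
tool_rot: [3.139, 0.001, -3.138]
contact_force: [-0.4, -1.2, -0.3]
opening: 0.0553
grip_force: 0.0
```

Run:
```python
from h import *
_,t=snap('top','t14')
for nm,h,kw,x0 in(('m',(-10,6),{},200),('g',(65,88),dict(smin=100),255)):
    hsv=cv2.cvtColor(t,cv2.COLOR_RGB2HSV); m=mask(t,h,**kw)[140:165,x0:x0+65]
    for c in blobs(m,10):
        b=cv2.boundingRect(c); 
        f=[(x+x0,np.where(m[:,x])[0].max()+140.5) for x in range(b[0]+3,b[0]+b[2]-3)]
        p=np.array([onz('top',q,.069)[:2] for q in f])+[.0016,.0018]; k=np.polyfit(p[:,1],p[:,0],1); ym=p[:,1].mean()
        print(nm,b,'yaw',-np.degrees(np.arctan(k[0])).round(2),'bedx',((np.polyval(k,ym)-(.5811-.0747*ym))*997).round(1))
```

```text
m (22, 12, 38, 4) yaw 3.39 bedx -7.3
```

Run:
```python
from h import *
t=np.load('pics/t14.npy')
for c in (240,268,275,283,291,299,310): print(c,[t[y,c].tolist() for y in range(145,158)])
o=np.array([.5811,.0298])
for by in(-.02,-.06,-.1): print([proj('top',np.array([*(o+bx*np.array([.9972,.075])+by*np.array([-.075,.9972])),z])-[.0016,.0018,0]).round(1).tolist() for bx,z in((-.007,.069),(-.007,.045),(-.003,.069),(0,.045))])
s,w=snap('side','s15'); m=mask(w,(65,90),smin=80,vmin=15)[150:260,290:370]
print([cv2.boundingRect(c) for c in blobs(m,5)], [proj('side',[*(o-.007*np.array([.9972,.075])+by*np.array([-.075,.9972])),z]).round(1).tolist() for by in(-.01,-.104) for z in(.045,.069)])
```

```text
240 [[172, 135, 94], [173, 135, 89], [174, 134, 71], [174, 133, 56], [174, 133, 56], [163, 125, 53], [119, 91, 40], [77, 50, 27], [77, 29, 29], [55, 24, 25], [45, 41, 39], [58, 62, 57], [63, 68, 62]]
268 [[166, 128, 65], [177, 135, 58], [181, 137, 59], [168, 128, 55], [123, 94, 42], [64, 54, 28], [34, 40, 30], [41, 48, 42], [56, 62, 56], [62, 67, 62], [83, 90, 82], [116, 125, 115], [123, 133, 121]]
275 [[178, 137, 64], [180, 137, 57], [177, 136, 58], [151, 116, 49], [89, 71, 34], [44, 47, 28], [48, 46, 33], [57, 58, 49], [61, 64, 59], [62, 67, 62], [83, 89, 82], [117, 126, 116], [123, 133, 122]]
283 [[181, 138, 60], [182, 139, 59], [166, 127, 55], [108, 84, 44], [60, 55, 46], [47, 51, 49], [53, 58, 55], [62, 66, 63], [61, 64, 61], [60, 63, 59], [62, 65, 62], [60, 62, 60], [59, 64, 59]]
291 [[182, 140, 60], [175, 134, 57], [141, 108, 46], [83, 69, 37], [43, 57, 42], [43, 49, 37], [57, 59, 52], [60, 64, 59], [62, 68, 62], [81, 88, 81], [116, 124, 114], [122, 133, 121], [123, 132, 121]]
299 [[181, 139, 59], [164, 126, 53], [102, 78, 35], [43, 42, 26], [27, 38, 29], [38, 46, 40], [57, 62, 58], [61, 66, 60], [66, 71, 65], [88, 95, 88], [117, 127, 116], [123, 133, 122], [123, 132, 121]]
310 [[167, 128, 54], [115, 88, 38], [68, 53, 24], [58, 49, 30], [59, 57, 46], [59, 63, 58], [62, 67, 62], [84, 90, 83], [116, 125, 115], [123, 133, 122], [123, 133, 121], [123, 132, 121], [123, 132, 121]]
[[268.2, 151.2], [268.3, 152.9], [268.1, 149.6], [268.1, 150.1]]
[[284.5, 150.1], [284.2, 151.7], [284.4, 148.4], [284.0, 148.9]]
[[300.7, 148.9], [300.1, 150.6], [300.6, 147.3], [299.9, 147.8]]
[] [[310.4, 208.4], [310.9, 202.7], [322.0, 227.6], [322.7, 221.9]]
```

```bash
python3 -c "
from cell import job
print(job.hand_in())"
```

```text
the job is handed in; nothing more can be done
None
```

I handed the job in at about 50 s of the 210 s allowed. The maroon and green books (no navy book was there) lie square on the bed, overhanging about 7–8 mm and 6 mm. The press board is level with both clamps locked after it, and the lid is on the glue pot. The green book's overhang is the least certain, because it was in shadow at the last check.

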